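# Unlock the knife box and hold the key turned

### The arm

A 6-joint arm with a two-finger parallel gripper is mounted at the origin on the work surface. World frame = base frame: x ahead of the robot, y to its left, z up, the work surface at z = 0. Lengths are in m, angles in rad, forces in N, time in s.
With the tool pointing down it reaches from about 0.4 to 0.825 m from the base axis. Payload 7 kg.
Tool frame: the origin (TCP) lies between the finger pads; the fingertips stand 25 mm ahead of it and the grasp point (between the pads) lies 6 mm ahead of it; x points along the fingers, z is the direction in which the jaws open and shut, and the axes are right-handed (so a half turn about x gives the same grasp; the last joint's range is limited). The gripper opens to 88 mm and grips with 3 to 60 N. Pads are 19 mm wide; open, the fingers measure 130 mm over their backs; the gripper's body (78 mm by 193 mm) begins 47 mm behind the grasp point.
Start: joints at [1.394, 0.359, 0.012, 0, -1.224, -0.288], TCP at [0.303, 0.603, 0.252] pointing down, gripper open.
Joint ranges: [-3.07, 3.07], [-1.43, 2.12], [-1.02, 1.25], [-3.03, 1.67], [-3.05, -0], [-3.03, 3.03]. Speed limits (rad/s): [2.39, 2.39, 3.01, 3.14, 3.14, 3.14].

### API

Orientations are given as a unit quaternion [w, x, y, z].
In Python, from workcell import sensors, imaging, bot gives the robot as it stands. The module is installed in compiled form; this text tells all that it offers.
- The arm moves only by the shell command python3 -m handwheel 'ROWS' [FORCE]. ROWS is text: rows parted by semicolons, each of 5 numbers parted by spaces: the shift along the world's x, y, z in mm, then the turn about the world's z in degrees, then the opening, from 0 (shut) to 1 (fully open). In form: dx dy dz turn gripper; .... A call has 1 to 10 rows; each row is the pose to reach, as a shift and turn from the pose measured when the call began; what a row does not reach only later rows make up. A row lasts 1/10 s, in which the tool goes at most 50 mm and 8.59 degrees, less where a joint would pass 70% of its speed; a pose out of reach is approached as far as the arm can. A call with a gripper value outside its range is refused whole. The fingers move at their own pace and stop on an object; FORCE is the grip in N (left out, the last holds). Time passes only in rows, so rows that repeat a pose let the fingers close. It gives the time, the measured TCP pose, the force and the opening at its end, in the units of the state.
- sensors.observe(): the state, without advancing time (a new reading comes with each control period).
- imaging.grab_frame(name): name is "scene" or "top" or "wrist"; returns the picture (400x640x3 uint8, blue, green, red); there is no depth.
- imaging.calibration(name): a dict with "fx", "fy", "cx", "cy" (pixels), "R" (3x3) and "t" (3): a world point X has camera coordinates R X + t. Camera axes: x right, y down, z forward; pixel columns grow to the right and rows downward; lengths in m; the calibration is good to about 2 mm. A picture is of the moment at which its call begins: read the wrist's pose just before it. calibration takes no time and is no camera call; for the wrist camera it gives the pose at the moment of the call.
- bot.close_job(): hands the job in, once; it reports no verdict.
The state is a dict: "clock": time; "joints": joint angles; "joint_velocities": joint speeds; "joint_efforts": joint torques, N m; "tcp_pos": TCP position; "eef_rot": TCP orientation; "ft_force": force on the tool from outside, world axes, zero at the start; "torque": the same for the moment, N m; "width": finger opening in m.
Only numpy, scipy, OpenCV 4.12 (cv2) and the standard library are available. Lean on these libraries where they do the work, as an engineer would, in place of code of your own. Each camera call takes 0.05 s, during which the arm holds its last target.

### The job

Take the chopping board out of the slot on top of the knife box and lean it against the drying rail, its lower edge on the counter, and let go of it. Then take the key from its wooden block, push it into the lock on the knife box, working it past the sticky pins until it is fully home, and only then turn it clockwise a quarter turn to the stop. Finish still holding the key turned against its spring, so that I can open the lid; leave everything else on the counter undisturbed.

Things in the scene. Friction and masses are not known exactly. Their poses are not given: they have to be found in the camera images.
- board_center (a point): Centre of the white plastic chopping board, a slab 180 mm wide (its x), 10 mm thick (y), 180 mm high (z, foot to top edge), 0.2 to 0.35 kg. It starts upright in the slot on the knife box, its lower 25 mm between two strips with 1 mm play a side; its top edge is then 250 mm above the counter. Lift it straight up.
- board_foot (a point): Middle of the board's lower edge, 90 mm below its centre along its own z.
- board: The same chopping board, origin at the middle of its lower edge.
- rail: Fixed steel wire drying rail: a level round bar 10 mm thick, 240 mm long (along its x), middle line 98 mm above the counter, on a post at each end; each post has a foot bar 10 mm thick, 100 mm long (along its y). Origin on the counter under the bar's middle. Both sides alike, free counter between the feet. It stands left or right of the knife box.
- key_block: Fixed wooden block 60 x 60 x 40 mm with a slot in its top, in which the key waits. Origin under its centre.
- key_center (a point): Centre of the black plastic head of the upright key: 30 mm wide (its x), 9 mm thick (y), 32 mm high (z, up). The shoulder's underside (20 x 14 mm) lies 28 mm below and rests on the block, 40 mm above the counter; the head ends 12 mm above it. Below is the blade, 31 mm long, 11 mm wide (x), 5 mm thick (y), with a rounded end. Alike after a half turn. 50 g.
- key_shoulder (a point): Middle of the underside of the key's shoulder, where the blade begins; it rests on the lock's face when the key is fully home.
- key: The same key, origin at the underside of its shoulder.
- knife_box: Fixed grey lockable knife box 280 x 130 mm (its x, y), 70 mm high, origin under its centre. On top the board slot runs along its x, 30 mm to +y of the middle, between two strips 25 mm high; the lock is beside it.
- lock_face (a point): Middle of the upward-facing brass lock face, 76 mm above the counter, 6 mm above the lid, 52 mm from the board's middle plane. The keyhole goes straight down, at rest 13 mm long along this point's x, 7 mm wide along its y, 36 mm deep. Sticky spring pins 10 and 20 mm down press on both narrow edges of the blade: each pair takes about 7 to 12 N to pass, then gives way.
- plug (a joint): Turn of the lock's cylinder in rad: 0 at rest, grows clockwise seen from above, end stop at 1.5 (a quarter turn). A spring turns it back when it is let go (about 0.03 N m at rest, 0.13 N m at the stop). The key has up to about 0.25 rad of play in the keyhole.
- bowl: Bystander: white china bowl, 160 mm across, 70 mm high. Origin under its centre.
- glass: Bystander: clear tumbler, 70 mm across, 100 mm high. Origin under its centre.
- salt: Bystander: clear salt mill, 48 mm across, 150 mm high. Origin under its centre.
- pepper: Bystander: dark pepper mill with a white cap, 48 mm across, 120 mm high. Origin under its centre.
- butter: Bystander: foil-wrapped block of butter, 110 x 70 x 40 mm. Origin under its centre.
- onion: Bystander: half an onion lying on its cut face, 76 mm across, 42 mm high. Origin under its centre.
- tin: Bystander: food tin, 74 mm across, 100 mm high. Origin under its centre.

How it is judged:
By the outcome, as a careful person would: the job done as asked, in the order asked, and still so for the second after the job is handed in, while the arm keeps its last pose, push and grip.
It also fails if it takes over 72 s, if anything falls off the work surface, if the arm or the gripper's body presses on something with over 40 N, if the wrist force passes 120 N, or if a joint passes its speed limit or range.

## Working session

There is one attempt and no reset: what is moved stays moved. The work goes in short steps, Python scripts to look and compute and a shell command to move; the robot and the scene stay as the last step left them, time stands still between calls to the robot, and variables do not carry over. Pictures are saved under pics/ and viewed, and the job is handed in when it is done.

```bash
mkdir -p pics; ls; python3 - <<'E'
from workcell import sensors, imaging, bot
import cv2
s=sensors.observe()
for k,v in s.items(): print(k,v)
for n in ["scene","top","wrist"]:
    im=imaging.grab_frame(n); cv2.imwrite(f"pics/{n}0.png",im)
    c=imaging.calibration(n); print(n,c)
E
```

```text
pics
clock 0.0
joints [ 1.39408150e+00  3.59392976e-01  1.10767463e-02 -3.78497950e-04
 -1.22409446e+00 -2.88105766e-01]
joint_velocities [-0.00146557  0.00135346 -0.00076048  0.00193207  0.00059636 -0.00091306]
joint_efforts [-1.38759264e-03 -5.82715845e+01  2.93074769e+01  6.99772239e+00
  7.13321962e-03 -1.78126411e-04]
tcp_pos [0.30238601 0.60298404 0.25062139]
eef_rot [-0.37169784 -0.60126833 -0.37101473  0.60221689]
ft_force [-0.7804932   0.7364427   0.68374652]
torque [ 0.03249478  0.00076232 -0.053411  ]
width 0.08734411542974392
scene {'fx': 428.7356009848226, 'fy': 428.7356009848226, 'cx': 319.440942625291, 'cy': 196.8659619781884, 'R': array([[-0.7519401 ,  0.65920236,  0.00619142],
       [ 0.54380292,  0.62556032, -0.55942174],
       [-0.37264523, -0.41728472, -0.82886005]]), 't': array([ 0.43916215, -0.24318378,  1.63861465])}
top {'fx': 376.46438523346956, 'fy': 376.46438523346956, 'cx': 325.5287447094283, 'cy': 202.80117273154642, 'R': array([[-1.88522316e-02, -9.99821407e-01, -1.32163366e-03],
       [-9.92499279e-01,  1.88738302e-02, -1.20784766e-01],
       [ 1.20788139e-01, -9.65341924e-04, -9.92677840e-01]]), 't': array([0.01291061, 0.58605286, 1.42545217])}
wrist {'fx': 298.03007076802254, 'fy': 298.03007076802254, 'cx': 322.34894963888195, 'cy': 199.7841368709032, 'R': array([[-4.48627367e-01, -8.93718437e-01,  9.17623766e-04],
       [-8.66288723e-01,  4.35110210e-01,  2.45403656e-01],
       [-2.19721039e-01,  1.09299869e-01, -9.69420550e-01]]), 't': array([ 0.67293175, -0.030819  ,  0.38905945])}
```

View pics/scene0.png

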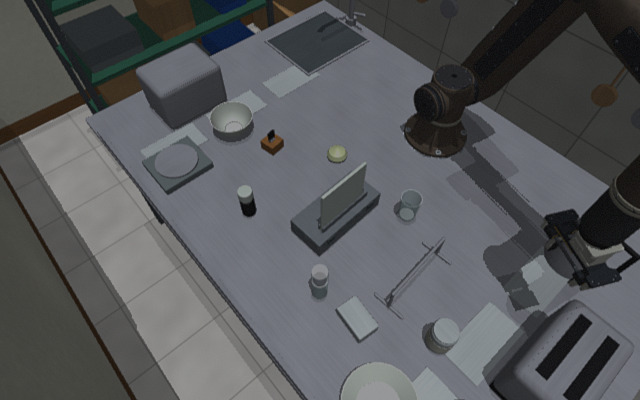

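View pics/top0.png

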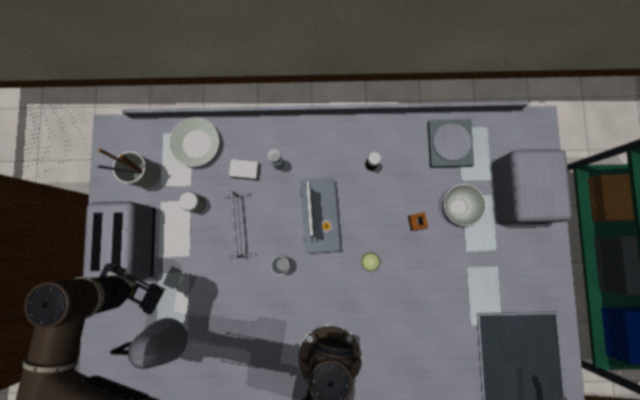

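View pics/wrist0.png

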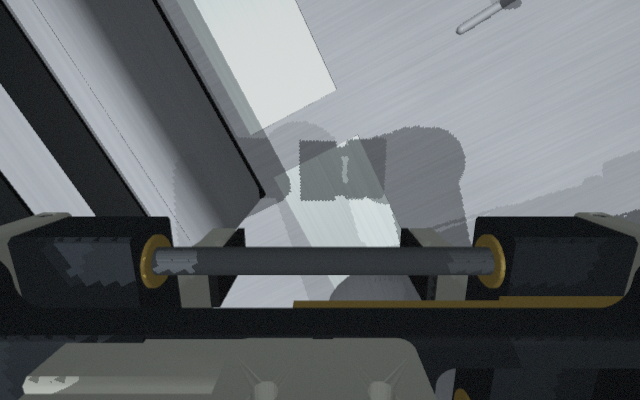

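Scene view: the board stands in the box at about (343,195), the rail at (415,270) and the key on its block at (272,140). Top view: board (310,210), brass lock (327,226), rail (238,225), key (420,220). I'll zoom in next.

```bash
cat > h.py <<'E'
import numpy as np, cv2
from workcell import sensors, imaging
def ray(c,uv):
    d=np.array([(uv[0]-c['cx'])/c['fx'],(uv[1]-c['cy'])/c['fy'],1.])
    R=np.array(c['R']);return -R.T@np.array(c['t']),R.T@d
def plane(c,uv,z):
    o,d=ray(c,uv);return o+d*(z-o[2])/d[2]
def proj(c,X):
    p=np.array(c['R'])@np.array(X)+np.array(c['t']);return np.array([c['fx']*p[0]/p[2]+c['cx'],c['fy']*p[1]/p[2]+c['cy']])
def tri(views):
    A=np.zeros((3,3));b=np.zeros(3);rs=[ray(c,uv) for c,uv in views]
    for o,d in rs:
        d=d/np.linalg.norm(d);P=np.eye(3)-np.outer(d,d);A+=P;b+=P@o
    X=np.linalg.solve(A,b)
    return X,[np.linalg.norm(proj(c,X)-np.array(uv)) for c,uv in views]
E
python3 - <<'E'
import cv2
t=cv2.imread('pics/top0.png');s=cv2.imread('pics/scene0.png')
cv2.imwrite('pics/tz.png',cv2.resize(t[140:280,220:440],(800,509),interpolation=cv2.INTER_CUBIC))
cv2.imwrite('pics/sz.png',cv2.resize(s[110:310,250:470],None,fx=3,fy=3,interpolation=cv2.INTER_CUBIC)[:600])
E
```

```text
(no output)
```

View pics/tz.png

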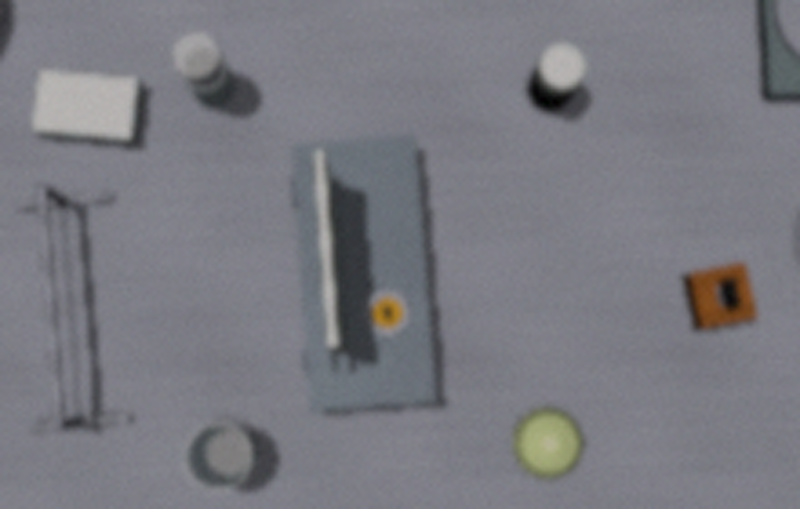

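View pics/sz.png

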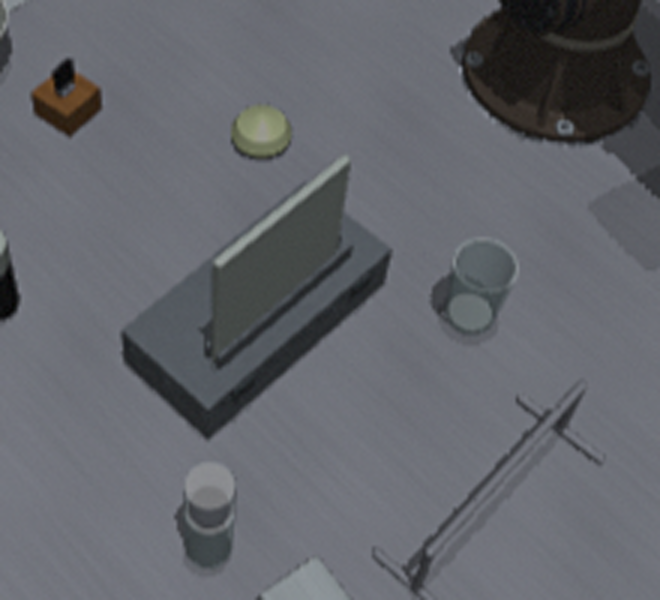

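```bash
python3 - <<'E'
from h import *
np.set_printoptions(precision=4,suppress=True)
t=imaging.calibration('top');s=imaging.calibration('scene')
T=lambda x,y:(x/3.636+220,y/3.636+140)
S=lambda x,y:(x/3+250,y/3+110)
for n,a,b in [('board far top',T(320,151),S(216,258)),('board near top',T(333,347),S(347,160)),
  ('key head top',T(730,284),S(64,64)),]:
    print(n,tri([(t,a),(s,b)]))
print('lock',plane(t,T(388,313),.076))
for p in [(32,72),(139,78),(133,141),(36,133)]: print('butter',plane(t,T(*p),.04))
for n,p,z in [('salt',(197,52),.15),('pepper',(562,67),.12),('glass',(227,448),.1),('onion',(549,443),.03),('blockTop',(722,296),.04),('boxc',(0,0),.07)]:
    print(n,plane(t,T(*p),z))
for p in [(48,195),(66,420)]: print('rail bar',plane(t,T(*p),.098))
for p in [(583,385),(418,570)]: print('rail bar S',plane(s,S(*p),.098))
for p in [(20,209),(115,198),(35,428),(130,417)]: print('feet',plane(t,T(*p),.005))
for p in [(520,400),(600,458),(376,552)]: print('feet S',plane(s,S(*p),.005))
for p in [(294,147),(416,137),(441,403),(314,411)]: print('box',plane(t,T(*p),.07))
E
```

```text
board far top (array([0.6314, 0.0601, 0.2509]), [np.float64(0.44225728109072016), np.float64(0.5390901957299736)])
board near top (array([0.453 , 0.0511, 0.238 ]), [np.float64(0.378424206025414), np.float64(0.42890273373057186)])
key head top (array([ 0.5125, -0.3471,  0.0915]), [np.float64(1.1849099276222221), np.float64(1.241119273441552)])
lock [ 0.4934 -0.0009  0.076 ]
butter [0.7628 0.3782 0.04  ]
butter [0.754  0.2627 0.04  ]
butter [0.6851 0.2689 0.04  ]
butter [0.6958 0.3731 0.04  ]
salt [0.7532 0.185  0.15  ]
pepper [ 0.7382 -0.183   0.12  ]
glass [0.36   0.1628 0.1   ]
onion [ 0.3563 -0.1676  0.03  ]
blockTop [ 0.5068 -0.3545  0.04  ]
boxc [0.8345 0.4054 0.07  ]
rail bar [0.6195 0.3452 0.098 ]
rail bar [0.3907 0.3246 0.098 ]
rail bar S [0.387  0.3367 0.098 ]
rail bar S [0.6485 0.3607 0.098 ]
feet [0.6187 0.3985 0.005 ]
feet [0.6289 0.2948 0.005 ]
feet [0.3816 0.3793 0.005 ]
feet [0.3914 0.2776 0.005 ]
feet S [0.3949 0.2869 0.005 ]
feet S [0.3837 0.386  0.005 ]
feet S [0.6311 0.3052 0.005 ]
box [0.6698 0.0944 0.07  ]
box [ 0.678  -0.0339  0.07  ]
box [ 0.4004 -0.0535  0.07  ]
box [0.3947 0.0769 0.07  ]
```

```bash
cat >> h.py <<'E'
from scipy.spatial.transform import Rotation as Ro
def st():
    s=sensors.observe();q=s['eef_rot'];R=Ro.from_quat([q[1],q[2],q[3],q[0]]).as_matrix()
    print('t',round(s['clock'],2),'tcp',np.round(s['tcp_pos'],4),'fing',np.round(R[:,0],3),'jaw yaw',round(np.degrees(np.arctan2(R[1,2],R[0,2])),2),'w',round(s['width'],4),'F',np.round(s['ft_force'],1),'T',np.round(s['torque'],2),'j',np.round(s['joints'],3));return s
E
python3 -c "
from h import *
st()"
```

```text
t 0.15 tcp [0.3024 0.6031 0.2508] fing [-0.001 -0.001 -1.   ] jaw yaw -116.64 w 0.0877 F [0.2 0.7 0.1] T [ 0.01  0.01 -0.  ] j [ 1.394  0.359  0.011 -0.    -1.224 -0.288]
```

```bash
python3 -m handwheel '0 -10 50 4 1; 16 -50 90 8 1; 32 -100 130 14 1; 48 -150 170 20 1; 64 -200 170 26 1; 80 -250 170 30 1; 96 -300 170 30 1; 112 -350 170 30 1; 130 -400 170 30 1; 150 -450 170 30 1'
python3 - <<'E'
from h import *
st()
c=imaging.calibration('wrist');cv2.imwrite('pics/w1.png',imaging.grab_frame('wrist'));np.save('w1.npy',c,allow_pickle=True)
print(-np.array(c['R']).T@c['t'])
E
```

```text
clock: 1.15
tcp_pos: [0.4342, 0.1997, 0.4209]
eef_rot: [0.515, 0.485, 0.514, -0.485]
ft_force: [1.3, 0.2, 0.9]
width: 0.0877
t 1.15 tcp [0.4342 0.1997 0.4209] fing [ 0.001 -0.001 -1.   ] jaw yaw -86.6 w 0.0877 F [1.3 0.2 0.9] T [-0.   -0.23  0.02] j [ 8.450e-01 -4.200e-02 -9.800e-02  1.000e-03 -1.514e+00  7.850e-01]
[0.4991508  0.20224352 0.55420535]
```

View pics/w1.png

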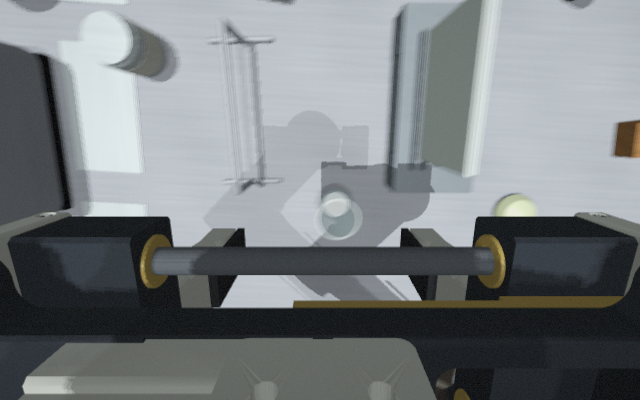

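Wrist view 1: rail bar from about (230,25) to (255,185), board top edge at (490,0) to (472,175). The lock is hidden behind the board, so I need a second viewpoint.

```bash
python3 -m handwheel '0 -50 0 0 1; -20 -100 0 0 1; -40 -150 0 0 1; -50 -190 0 0 1; -50 -190 0 0 1;-50 -190 0 0 1;-50 -190 0 0 1'
python3 - <<'E'
from h import *
st()
c=imaging.calibration('wrist');im=imaging.grab_frame('wrist');cv2.imwrite('pics/w2.png',im);np.save('w2.npy',c,allow_pickle=True)
cv2.imwrite('pics/w2z.png',cv2.resize(im[0:215,100:500],(800,430),interpolation=cv2.INTER_CUBIC))
im=cv2.imread('pics/w1.png')
cv2.imwrite('pics/w1z.png',cv2.resize(im[0:215,180:580],(800,430),interpolation=cv2.INTER_CUBIC))
E
```

```text
clock: 1.9
tcp_pos: [0.3857, 0.0049, 0.4214]
eef_rot: [0.515, 0.486, 0.513, -0.486]
ft_force: [0.5, -0.1, 0.3]
width: 0.0873
t 1.9 tcp [0.3857 0.0049 0.4214] fing [ 0.001 -0.002 -1.   ] jaw yaw -86.77 w 0.0873 F [ 0.5 -0.1  0.3] T [ 0.02 -0.04  0.09] j [ 0.535 -0.217 -0.243  0.002 -1.544  1.092]
```

View pics/w2z.png

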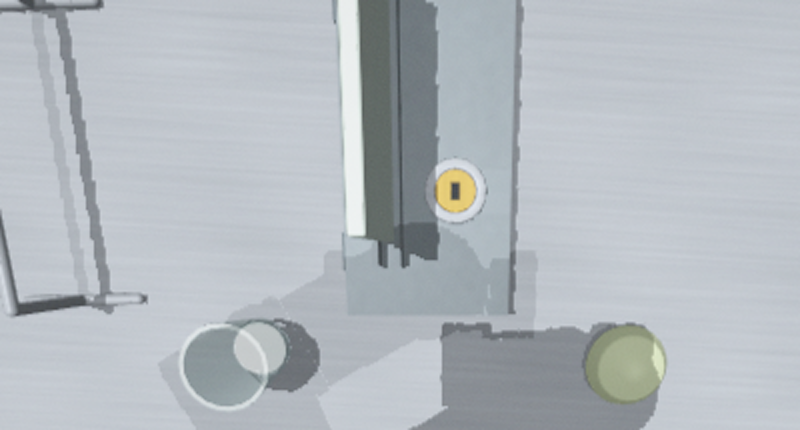

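View pics/w1z.png

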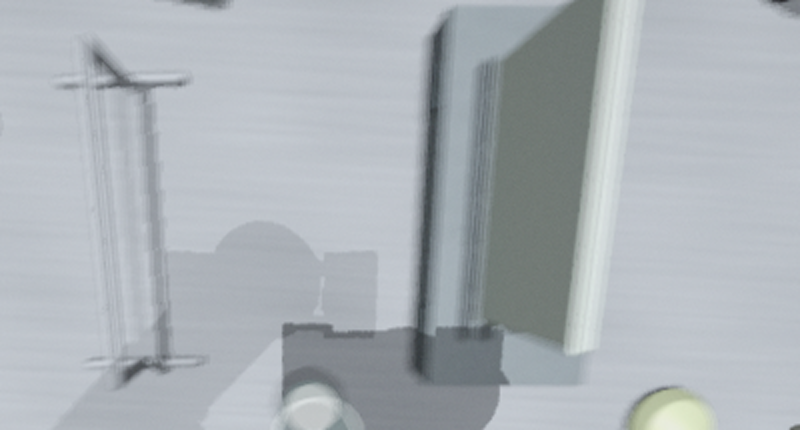

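```bash
python3 - <<'E'
from h import *
np.set_printoptions(precision=4,suppress=True)
t=imaging.calibration('top');s=imaging.calibration('scene')
w2=np.load('w2.npy',allow_pickle=True).item()
T=lambda x,y:(x/3.636+220,y/3.636+140)
S=lambda x,y:(x/3+250,y/3+110)
W=lambda x,y:(x/2+100,y/2)
print('near top',tri([(t,T(333,348)),(s,S(347,160)),(w2,W(355.5,236))]), plane(w2,W(355.5,236),.25))
print('edge far',plane(w2,W(348.5,0),.25))
for p in [(347,236),(364,236)]: print(plane(w2,W(*p),.25))
print('lock',tri([(t,T(388,313)),(w2,W(455.5,191))]),plane(w2,W(455.5,191),.076))
print('keyhole ends',plane(w2,W(455.5,182),.076),plane(w2,W(455.5,200),.076))
for p in [(347,314),(513,313),(521,0)]: print('box',plane(w2,W(*p),.07))
E
```

```text
near top (array([0.4535, 0.0518, 0.2392]), [np.float64(0.5397875319378579), np.float64(0.3504271272348154), np.float64(1.512836905207271)]) [0.4546 0.0511 0.25  ]
edge far [0.5571 0.0562 0.25  ]
[0.4543 0.0552 0.25  ]
[0.4548 0.0469 0.25  ]
lock (array([ 0.4933, -0.0001,  0.0824]), [np.float64(0.23618486256045312), np.float64(0.5899244458332145)]) [0.4942 0.0007 0.076 ]
keyhole ends [0.5006 0.0011 0.076 ] [0.4877 0.0003 0.076 ]
box [0.3956 0.0826 0.07  ]
box [ 0.4039 -0.0515  0.07  ]
box [ 0.627  -0.0385  0.07  ]
```

```bash
python3 -m handwheel '40 13 0 0 1; 80 26 0 0 1; 120 39 0 0 1; 158 51 -30 0 1; 158 51 -70 0 1; 158 51 -100 0 1; 158 51 -100 0 1;158 51 -100 0 1'
python3 - <<'E'
from h import *
st()
c=imaging.calibration('wrist');im=imaging.grab_frame('wrist');cv2.imwrite('pics/w3.png',im);np.save('w3.npy',c,allow_pickle=True)
E
```

```text
clock: 2.75
tcp_pos: [0.5444, 0.0571, 0.3215]
eef_rot: [0.515, 0.484, 0.514, -0.486]
ft_force: [-0.7, -0.4, 0.0]
width: 0.0878
t 2.75 tcp [0.5444 0.0571 0.3215] fing [ 0.    -0.004 -1.   ] jaw yaw -86.63 w 0.0878 F [-0.7 -0.4  0. ] T [-0.04 -0.07  0.05] j [ 0.465  0.109 -0.159  0.003 -1.304  1.164]
```

View pics/w3.png

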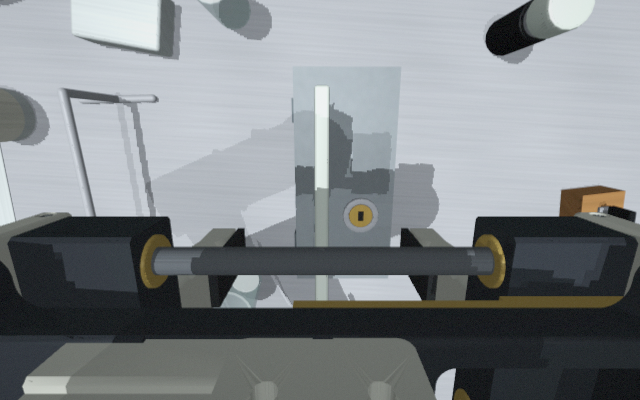

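Board edge runs straight down column ~321 and the finger midpoint is at ~322, so it is centred. The lock is at (361,216).

```bash
python3 - <<'E'
from h import *
np.set_printoptions(precision=4,suppress=True)
w2=np.load('w2.npy',allow_pickle=True).item();w3=np.load('w3.npy',allow_pickle=True).item()
print(plane(w3,(321.5,86),.25),plane(w3,(321.5,240),.25))
a=(361,216);print('lock',plane(w3,a,.076),tri([(w3,a),(w2,(327.7,95.5))]))
# rail bar end in w3
print('rail',plane(w3,(63,93),.098),plane(w3,(91,212),.098))
E
python3 -m handwheel '0 0 -30 0 1; 0 0 -60 0 1; 0 0 -84 0 1; 0 0 -84 0 1; 0 0 -84 0 0; 0 0 -84 0 0; 0 0 -84 0 0; 0 0 -84 0 0;0 0 -84 0 0;0 0 -84 0 0' 35
```

```text
[0.6334 0.0613 0.25  ] [0.5273 0.0551 0.25  ]
lock [0.4945 0.0005 0.076 ] (array([0.4943, 0.0006, 0.0755]), [np.float64(0.12485296887020199), np.float64(0.1091967769320747)])
rail [0.6266 0.3531 0.098 ] [0.4871 0.34   0.098 ]
clock: 3.8
tcp_pos: [0.5449, 0.0571, 0.239]
eef_rot: [0.516, 0.485, 0.513, -0.485]
ft_force: [0.5, -0.3, -0.2]
width: 0.0453
```

```bash
python3 -m handwheel '0 0 0 0 0;0 0 0 0 0;0 0 0 0 0;0 0 0 0 0;0 0 0 0 0;0 0 0 0 0;0 0 0 0 0;0 0 0 0 0' 35; python3 -c "
from h import *
st()"
```

```text
clock: 4.6
tcp_pos: [0.5449, 0.0571, 0.239]
eef_rot: [0.516, 0.485, 0.513, -0.485]
ft_force: [0.4, 0.8, -0.5]
width: 0.0099
t 4.6 tcp [0.5449 0.0571 0.239 ] fing [ 0.003 -0.002 -1.   ] jaw yaw -86.65 w 0.0099 F [ 0.4  0.8 -0.5] T [-0.03 -0.11  0.  ] j [ 0.464  0.158 -0.292  0.004 -1.12   1.163]
```

```bash
python3 -m handwheel '0 0 10 0 0;0 0 20 0 0;0 0 35 0 0;0 0 55 0 0;0 0 75 0 0;0 0 90 0 0;0 0 90 0 0;0 0 90 0 0' 35; python3 - <<'E'
from h import *
st()
c=imaging.calibration('wrist');im=imaging.grab_frame('wrist');cv2.imwrite('pics/w4.png',im);np.save('w4.npy',c,allow_pickle=True)
cv2.imwrite('pics/s4.png',imaging.grab_frame('scene'))
E
```

```text
clock: 5.4
tcp_pos: [0.5446, 0.0572, 0.329]
eef_rot: [0.516, 0.485, 0.513, -0.485]
ft_force: [-0.6, -0.2, -3.5]
width: 0.0096
t 5.4 tcp [0.5446 0.0572 0.329 ] fing [ 0.003 -0.002 -1.   ] jaw yaw -86.65 w 0.0096 F [-0.6 -0.2 -3.5] T [-0.05  0.04 -0.01] j [ 0.464  0.105 -0.147  0.003 -1.317  1.164]
```

View pics/w4.png

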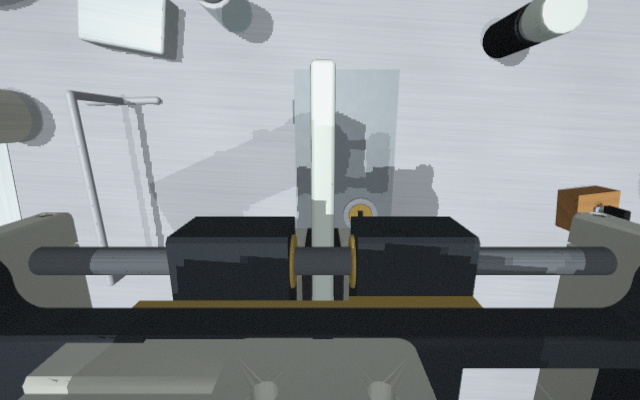

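View pics/s4.png

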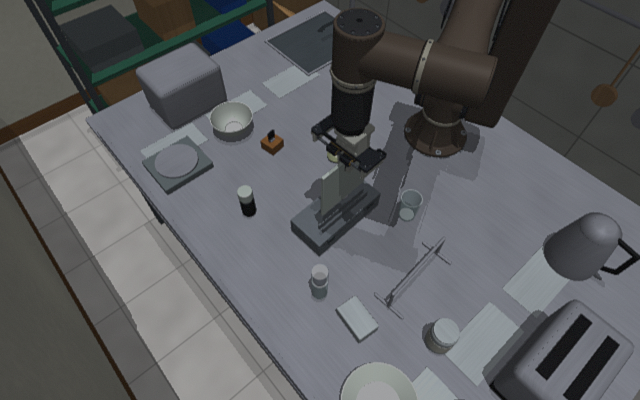

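Board is free, lifted 90 mm. Next I carry it near the rail and measure the rail again from there.

```bash
python3 -m handwheel '-10 30 0 1 0;-20 60 0 2 0;-30 90 0 2 0;-38 120 0 2 0;-60 150 0 2 0;-80 170 0 2 0;-90 170 0 2 0;-90 170 0 2 0;-90 170 0 2 0;-90 170 0 2 0' 35; python3 - <<'E'
from h import *
st()
c=imaging.calibration('wrist');im=imaging.grab_frame('wrist');cv2.imwrite('pics/w5.png',im);np.save('w5.npy',c,allow_pickle=True)
cv2.imwrite('pics/w5z.png',cv2.resize(im[0:300,0:400],(800,600),interpolation=cv2.INTER_CUBIC))
E
```

```text
clock: 6.5
tcp_pos: [0.4547, 0.2265, 0.3278]
eef_rot: [0.524, 0.476, 0.522, -0.477]
ft_force: [0.1, -0.9, -3.2]
width: 0.0099
t 6.5 tcp [0.4547 0.2265 0.3278] fing [ 0.001 -0.003 -1.   ] jaw yaw -84.7 w 0.0099 F [ 0.1 -0.9 -3.2] T [-0.01  0.03  0.02] j [ 0.851  0.037 -0.224  0.003 -1.311  0.811]
```

View pics/w5z.png

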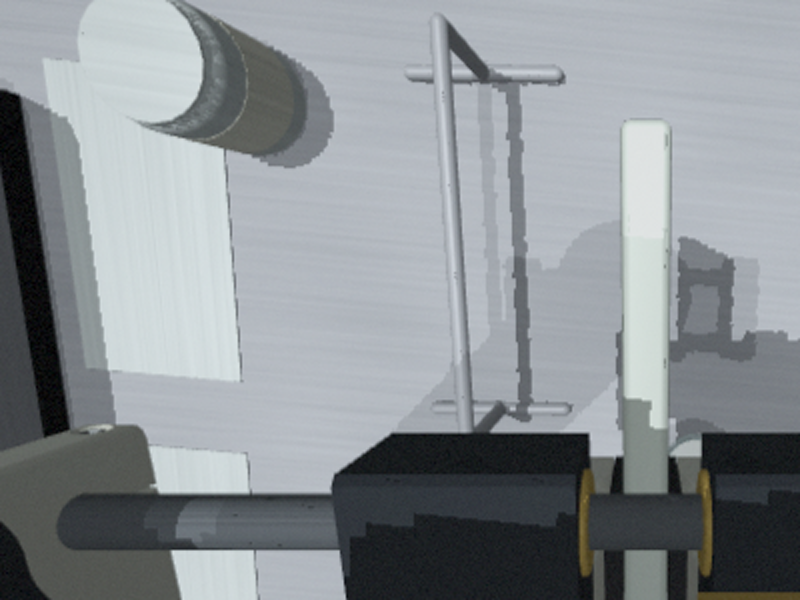

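```bash
python3 - <<'E'
from h import *
np.set_printoptions(precision=4,suppress=True)
w3=np.load('w3.npy',allow_pickle=True).item();w5=np.load('w5.npy',allow_pickle=True).item()
p=[plane(w5,(219,10),.098),plane(w5,(231.7,205),.098)];print(p)
d=p[0]-p[1];print('yaw',np.degrees(np.arctan2(d[1],d[0])))
print('tri end',tri([(w5,(219,10)),(w3,(64,94))]))
for a in [(204.5,37),(282,37),(216.5,204),(285.5,204)]: print('foot',plane(w5,a,.005))
print('board far top',plane(w5,(323,60),.341))
E
```

```text
[array([0.629 , 0.3528, 0.098 ]), array([0.4112, 0.3352, 0.098 ])]
yaw 4.621418096220304
tri end (array([0.6267, 0.3511, 0.1007]), [np.float64(1.7501786818030785), np.float64(1.7422614885898828)])
foot [0.6218 0.4036 0.005 ]
foot [0.6317 0.2967 0.005 ]
foot [0.3829 0.3857 0.005 ]
foot [0.3928 0.2771 0.005 ]
board far top [0.5427 0.2331 0.341 ]
```

```bash
python3 -m handwheel '20 25 0 0 0;40 50 0 -0.7 0;55 76 0 -0.7 0;55 76 -20 -0.7 0;55 76 -50 -0.7 0;55 76 -80 -0.7 0;55 76 -110 -0.7 0;55 76 -130 -0.7 0;55 76 -140 -0.7 0;55 76 -140 -0.7 0' 35; python3 - <<'E'
from h import *
st()
c=imaging.calibration('wrist');im=imaging.grab_frame('wrist');cv2.imwrite('pics/w6.png',im);np.save('w6.npy',c,allow_pickle=True)
im=imaging.grab_frame('scene');cv2.imwrite('pics/s6.png',cv2.resize(im[150:350,300:560],(780,600),interpolation=cv2.INTER_CUBIC))
E
```

```text
clock: 7.55
tcp_pos: [0.5097, 0.3016, 0.1863]
eef_rot: [0.52, 0.478, 0.518, -0.481]
ft_force: [-0.5, -0.4, -3.1]
width: 0.0099
t 7.55 tcp [0.5097 0.3016 0.1863] fing [-0.001 -0.005 -1.   ] jaw yaw -85.47 w 0.0099 F [-0.5 -0.4 -3.1] T [-0.09  0.    0.01] j [ 0.866  0.276 -0.265  0.003 -1.034  0.783]
```

View pics/w6.png

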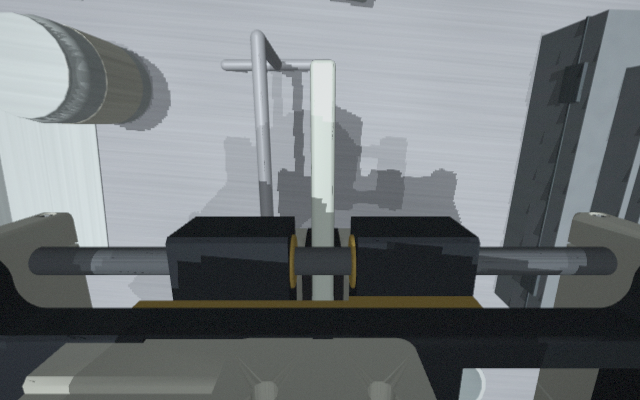

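View pics/s6.png

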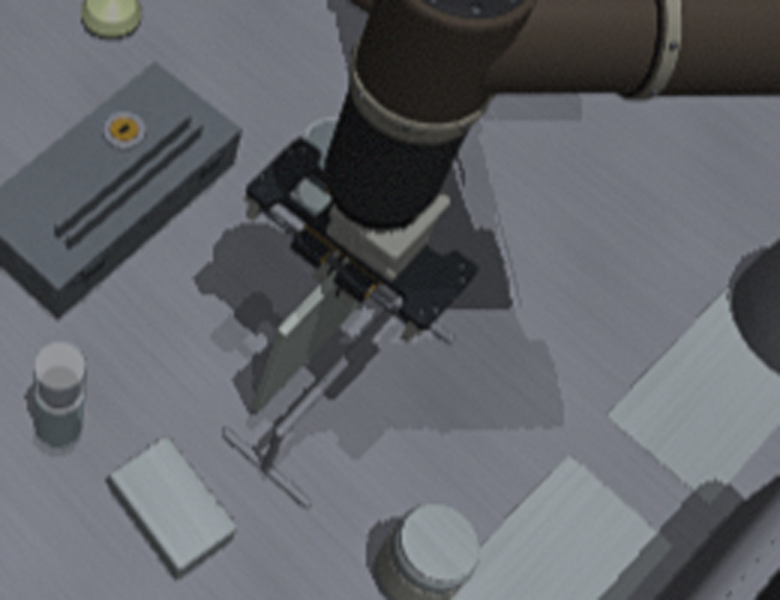

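Board is upright about 38 mm to the −y side of the bar, between the feet, with the glass clear. Lowering now.

```bash
python3 - <<'E'
from h import *
w=np.load('w6.npy',allow_pickle=True).item()
print(plane(w,(258,38),.098),plane(w,(265.5,205),.098),plane(w,(322.5,62),.199))
E
python3 -m handwheel '0 0 -5 0 0;0 0 -10 0 0;0 0 -13 0 0;0 0 -15 0 0;0 0 -15 0 0' 35; python3 -m handwheel '0 0 -1 0 0;0 0 -2 0 0;0 0 -2 0 0' 35
```

```text
[0.62739355 0.35253118 0.098     ] [0.51121168 0.34379598 0.098     ] [0.59721906 0.30714777 0.199     ]
clock: 8.15
tcp_pos: [0.5104, 0.3025, 0.1734]
eef_rot: [0.521, 0.479, 0.518, -0.48]
ft_force: [1.3, 0.2, -3.2]
width: 0.0098
clock: 8.45
tcp_pos: [0.5104, 0.3025, 0.1713]
eef_rot: [0.521, 0.479, 0.518, -0.48]
ft_force: [0.4, 0.6, -3.0]
width: 0.0099
```

```bash
python3 -m handwheel '0 2 -1 0 0;0 2 -2 0 0;0 2 -2 0 0' 35; python3 -m handwheel '0 0 -1 0 0;0 0 -2 0 0;0 0 -2 0 0' 35
```

```text
clock: 8.75
tcp_pos: [0.5104, 0.3046, 0.1691]
eef_rot: [0.521, 0.479, 0.518, -0.48]
ft_force: [-0.7, -0.9, -2.9]
width: 0.0096
clock: 9.05
tcp_pos: [0.5105, 0.3047, 0.169]
eef_rot: [0.521, 0.479, 0.518, -0.479]
ft_force: [-5.2, -0.9, 9.9]
width: 0.0094
```

```bash
python3 -m handwheel '0 0 0 0 0;0 0 0 0 0;0 0 0 0 0.4;0 0 0 0 0.4;0 0 0 0 0.4;0 0 0 0 0.4;0 0 0 0 0.4;0 0 0 0 0.4' 35; python3 - <<'E'
from h import *
st()
im=imaging.grab_frame('wrist');cv2.imwrite('pics/w7.png',im[:300])
E
```

```text
clock: 9.85
tcp_pos: [0.5106, 0.3047, 0.169]
eef_rot: [0.521, 0.479, 0.518, -0.479]
ft_force: [0.6, -0.5, -1.3]
width: 0.035
t 9.85 tcp [0.5106 0.3047 0.169 ] fing [ 0.003 -0.003 -1.   ] jaw yaw -85.38 w 0.035 F [ 0.6 -0.5 -1.3] T [-0.02  0.01  0.01] j [ 0.869  0.293 -0.285  0.005 -0.993  0.78 ]
```

View pics/w7.png

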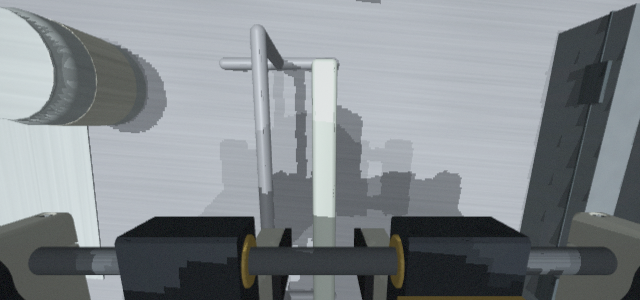

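Board stands upright on its own with the jaws open 35 mm. Now I push its top toward the bar with the −y finger.

```bash
python3 -m handwheel '0 5 0 0 0.4;-1 10 0 0 0.4;-1 14 0 0 0.4;-1 18 0 0 0.4;-2 22 0 0 0.4;-2 26 0 0 0.4;-2 30 0 0 0.4;-3 34 0 0 0.4;-3 37 0 0 0.4;-3 40 0 0 0.4' 35; python3 - <<'E'
from h import *
st()
im=imaging.grab_frame('wrist');cv2.imwrite('pics/w8.png',im[:300])
im=imaging.grab_frame('scene');cv2.imwrite('pics/s8.png',cv2.resize(im[200:350,320:515],(780,600),interpolation=cv2.INTER_CUBIC))
E
```

```text
clock: 10.9
tcp_pos: [0.5075, 0.3449, 0.169]
eef_rot: [0.521, 0.479, 0.518, -0.479]
ft_force: [0.4, 0.1, -0.2]
width: 0.0351
t 10.9 tcp [0.5075 0.3449 0.169 ] fing [ 0.003 -0.003 -1.   ] jaw yaw -85.38 w 0.0351 F [ 0.4  0.1 -0.2] T [-0.11  0.   -0.04] j [ 0.917  0.322 -0.243  0.004 -1.006  0.732]
```

View pics/w8.png

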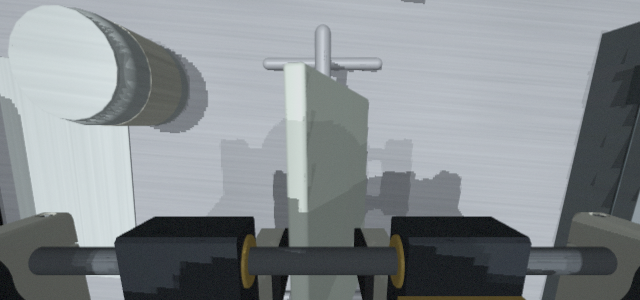

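View pics/s8.png

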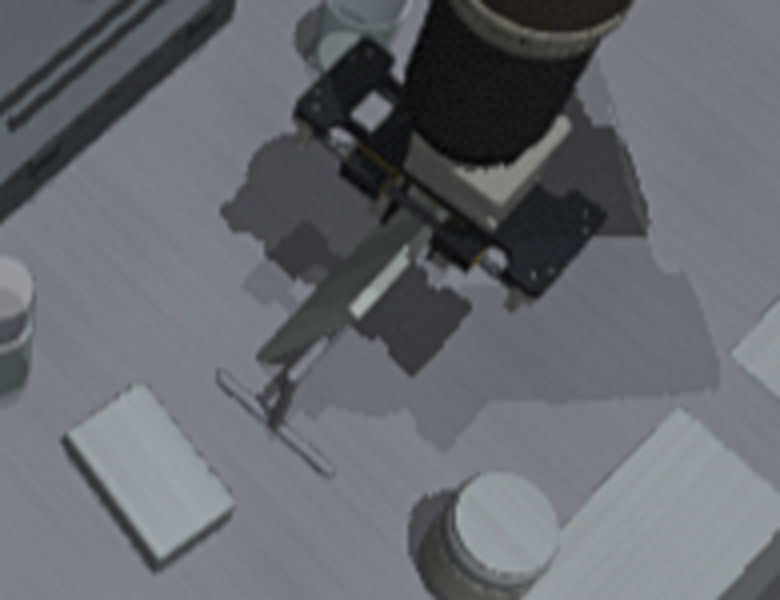

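```bash
python3 - <<'E'
from h import *
w=imaging.calibration('wrist')
a=plane(w,(296,64),.174);b=plane(w,(368,98),.004);print(a,b,np.degrees(np.arctan2(a[1]-b[1],.175)))
E
python3 -m handwheel '0 0 0 0 0.7;0 0 0 0 0.7;0 0 0 0 0.7;0 0 0 0 0.7;0 0 0 0 0.7;0 0 0 0 0.7;0 0 0 0 0.7' 35
python3 - <<'E'
from h import *
st()
im=imaging.grab_frame('wrist');cv2.imwrite('pics/w9.png',im[:300])
E
```

```text
[0.59487913 0.36123514 0.174     ] [0.60065601 0.30712702 0.004     ] 17.18104677149365
clock: 11.7
tcp_pos: [0.5076, 0.3449, 0.1689]
eef_rot: [0.521, 0.479, 0.518, -0.479]
ft_force: [-0.7, -0.1, -0.1]
width: 0.0612
t 11.7 tcp [0.5076 0.3449 0.1689] fing [ 0.003 -0.003 -1.   ] jaw yaw -85.37 w 0.0612 F [-0.7 -0.1 -0.1] T [-0.08 -0.04 -0.04] j [ 0.917  0.322 -0.242  0.004 -1.006  0.732]
```

View pics/w9.png

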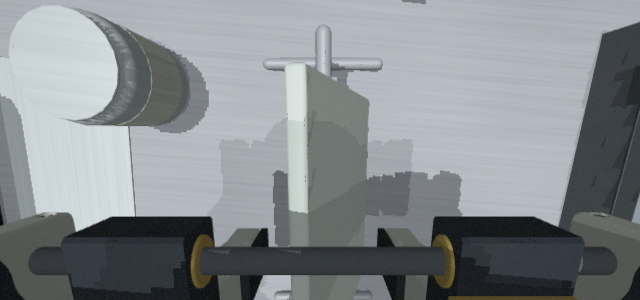

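Board leans on the bar at about 17° and stays put with the jaws open. Now the key.

```bash
python3 -m handwheel '0 2 15 0 0.7;0 2 45 0 0.7;0 2 85 0 0.7;0 2 125 0 0.7;-5 0 165 0 0.7;-20 -40 170 0 1;-35 -90 170 0 1;-50 -140 170 0 1;-70 -190 170 0 1;-90 -240 170 0 1'
python3 -m handwheel '0 -50 0 0 1;0 -100 0 0 1;0 -150 0 0 1;0 -200 0 0 1;0 -250 0 0 1;0 -300 0 0 1;0 -350 0 0 1;0 -400 0 0 1;0 -430 0 0 1;0 -430 0 0 1'
python3 -m handwheel '0 0 0 0 1;0 0 0 0 1;0 0 0 0 1'
python3 - <<'E'
from h import *
st()
c=imaging.calibration('wrist');im=imaging.grab_frame('wrist');cv2.imwrite('pics/w10.png',im);np.save('w10.npy',c,allow_pickle=True)
im=imaging.grab_frame('scene');cv2.imwrite('pics/s10.png',im)
E
```

```text
clock: 12.75
tcp_pos: [0.421, 0.1145, 0.339]
eef_rot: [0.521, 0.479, 0.518, -0.479]
ft_force: [-0.0, -0.4, 0.1]
width: 0.0872
clock: 13.75
tcp_pos: [0.4205, -0.3188, 0.338]
eef_rot: [0.52, 0.48, 0.518, -0.481]
ft_force: [-0.3, 0.7, -0.5]
width: 0.0877
clock: 14.05
tcp_pos: [0.4206, -0.3179, 0.3383]
eef_rot: [0.52, 0.48, 0.518, -0.48]
ft_force: [-0.0, -0.3, 1.2]
width: 0.0878
t 14.05 tcp [ 0.4206 -0.3179  0.3383] fing [ 0.002 -0.002 -1.   ] jaw yaw -85.52 w 0.0878 F [-0.  -0.3  1.2] T [-0.07  0.02 -0.02] j [-0.274  0.065 -0.17   0.002 -1.333  1.922]
```

View pics/w10.png

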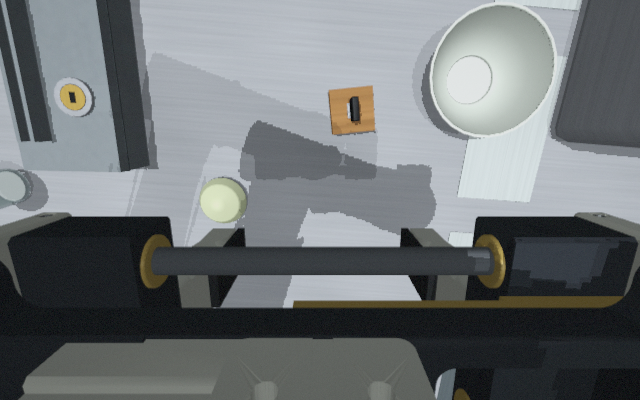

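View pics/s10.png

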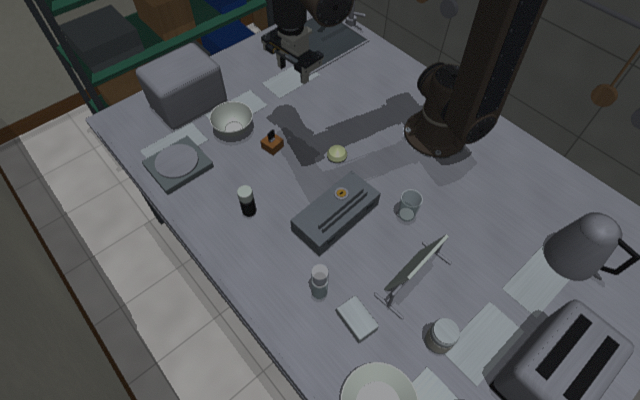

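```bash
python3 -m handwheel '0 -12 -30 0 1;5 -25 -60 0 1;5 -25 -100 0 1;5 -25 -110 0 1;5 -25 -110 0 1;5 -25 -110 0 1;5 -25 -110 0 1'
python3 - <<'E'
from h import *
st()
c=imaging.calibration('wrist');im=imaging.grab_frame('wrist');cv2.imwrite('pics/w11.png',im);np.save('w11.npy',c,allow_pickle=True)
im10=cv2.imread('pics/w10.png')
a=cv2.resize(im10[70:150,305:405],(800,640),interpolation=cv2.INTER_CUBIC)[:590]
cv2.imwrite('pics/w10z.png',a)
cv2.imwrite('pics/w11z.png',cv2.resize(im[20:220,240:440],(600,600),interpolation=cv2.INTER_CUBIC))
E
```

```text
clock: 14.85
tcp_pos: [0.4268, -0.3432, 0.2307]
eef_rot: [0.522, 0.48, 0.517, -0.48]
ft_force: [-0.2, -0.5, 0.5]
width: 0.0874
t 14.85 tcp [ 0.4268 -0.3432  0.2307] fing [ 0.005 -0.004 -1.   ] jaw yaw -85.45 w 0.0874 F [-0.2 -0.5  0.5] T [-0.08 -0.01 -0.07] j [-0.318  0.161 -0.307  0.003 -1.096  1.967]
```

View pics/w10z.png

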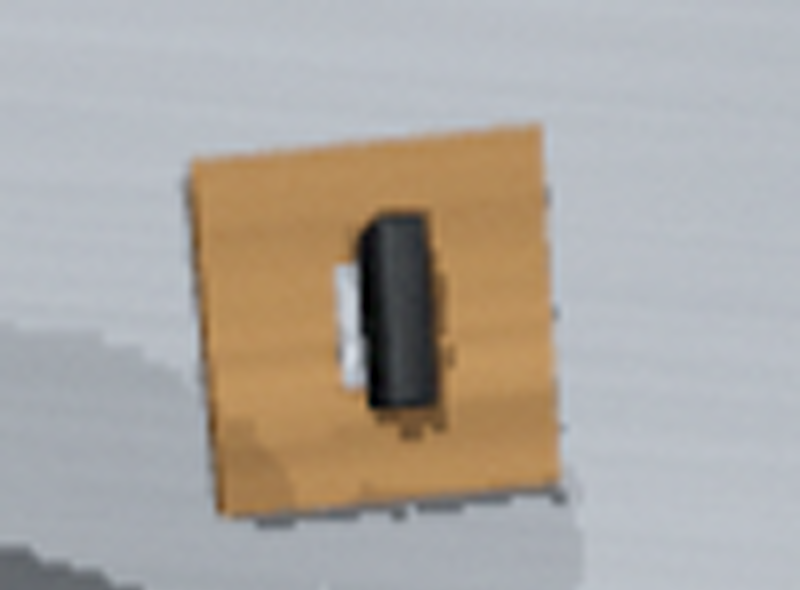

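View pics/w11z.png

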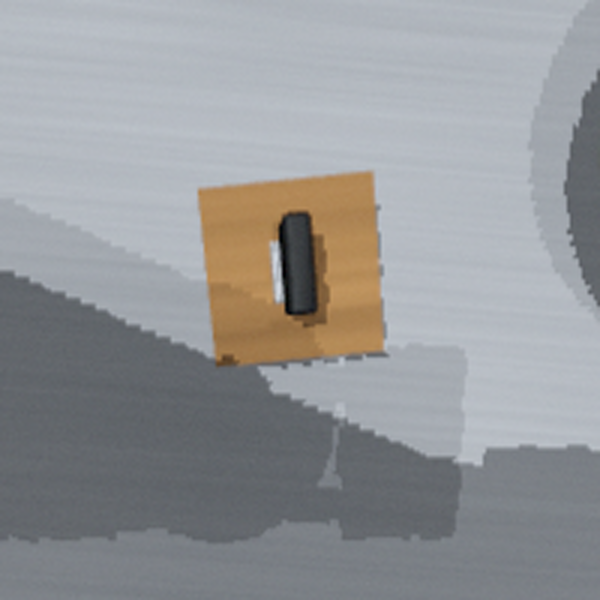

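```bash
python3 - <<'E'
from h import *
np.set_printoptions(precision=4,suppress=True)
w10=np.load('w10.npy',allow_pickle=True).item();w11=np.load('w11.npy',allow_pickle=True).item()
A=lambda x,y:(x/8+305,y/8+70)
B=lambda x,y:(x/3+240,y/3+20)
a1,a2=A(404,213),A(405,407); b1,b2=B(299,213),B(303,313)
print('far',tri([(w10,a1),(w11,b1)]),plane(w10,a1,.084),plane(w11,b1,.084))
print('near',tri([(w10,a2),(w11,b2)]),plane(w10,a2,.084),plane(w11,b2,.084))
for l,P in [(w10,[A(190,160),A(541,125),A(560,483),A(220,515)]),(w11,[B(199,188),B(373,171),B(384,352),B(217,366)])]:
    c=np.array([plane(l,p,.04) for p in P]);print(c,c.mean(0))
    e=(c[0]-c[3]);f=c[1]-c[2];print('yaw',np.degrees(np.arctan2(e[1],e[0])),np.degrees(np.arctan2(f[1],f[0])),np.linalg.norm(e),np.linalg.norm(f))
c1=cv2.imread('pics/w10.png');c2=cv2.imread('pics/w11.png')
for im,(x0,x1,y0,y1),w in [(c1,(345,365,90,130),w10),(c2,(325,350,85,130),w11)]:
    m=(im[y0:y1,x0:x1].max(2)<75).astype('uint8')
    n,lab,s,ce=cv2.connectedComponentsWithStats(m);k=1+s[1:,4].argmax()
    ys,xs=np.where(lab==k);r=cv2.minAreaRect(np.c_[xs+x0,ys+y0].astype('f'));print(r)
    print(plane(w,r[0],.084))
E
```

```text
far (array([ 0.5222, -0.353 ,  0.0847]), [np.float64(0.05107840088148234), np.float64(0.07091560104257659)]) [ 0.5222 -0.3531  0.084 ] [ 0.5224 -0.3531  0.084 ]
near (array([ 0.4939, -0.3581,  0.0674]), [np.float64(0.08707981272497471), np.float64(0.11811901926306625)]) [ 0.4935 -0.3563  0.084 ] [ 0.4939 -0.357   0.084 ]
[[ 0.5321 -0.3201  0.04  ]
 [ 0.5424 -0.3793  0.04  ]
 [ 0.4836 -0.3897  0.04  ]
 [ 0.4735 -0.3304  0.04  ]] [ 0.5079 -0.3549  0.04  ]
yaw 9.878806303885229 10.039019602049867 0.05954150420323395 0.059688805504591894
[[ 0.5326 -0.3206  0.04  ]
 [ 0.5427 -0.3791  0.04  ]
 [ 0.4832 -0.3898  0.04  ]
 [ 0.4736 -0.3309  0.04  ]] [ 0.508  -0.3551  0.04  ]
yaw 9.939419465698693 10.18009153857095 0.05982871604838837 0.06042709844708284
((354.197021484375, 108.56175994873047), (23.39243507385254, 8.743401527404785), 85.60128784179688)
[ 0.5081 -0.3529  0.084 ]
((338.9294128417969, 107.58234405517578), (33.51637268066406, 10.967599868774414), 85.60128784179688)
[ 0.5083 -0.3537  0.084 ]
```

```bash
python3 - <<'E'
from h import *
t=imaging.calibration('top')
print('bowl rim left,right',plane(t,(443,205),.07),plane(t,(485,205),.07))
E
python3 -m handwheel '20 -3 0 2 0.4;45 -6 0 5.4 0.4;70 -10 0 5.4 0.4;81 -12 -30 5.4 0.4;81 -12 -70 5.4 0.4;81 -12 -100 5.4 0.4;81 -12 -100 5.4 0.4;81 -12 -100 5.4 0.4' 35
python3 - <<'E'
from h import *
st()
c=imaging.calibration('wrist');im=imaging.grab_frame('wrist');cv2.imwrite('pics/w12.png',im)
cv2.imwrite('pics/s12.png',cv2.resize(imaging.grab_frame('scene')[90:190,210:340],(780,600),interpolation=cv2.INTER_CUBIC))
E
```

```text
bowl rim left,right [ 0.56516506 -0.44246293  0.07      ] [ 0.56214605 -0.60128578  0.07      ]
clock: 15.7
tcp_pos: [0.5083, -0.3556, 0.1318]
eef_rot: [0.544, 0.455, 0.539, -0.455]
ft_force: [0.1, 0.3, 0.5]
width: 0.0358
t 15.7 tcp [ 0.5083 -0.3556  0.1318] fing [ 0.006 -0.004 -1.   ] jaw yaw -80.03 w 0.0358 F [0.1 0.3 0.5] T [-0.04 -0.04  0.02] j [-0.295  0.365 -0.274  0.003 -0.925  2.037]
```

View pics/w12.png

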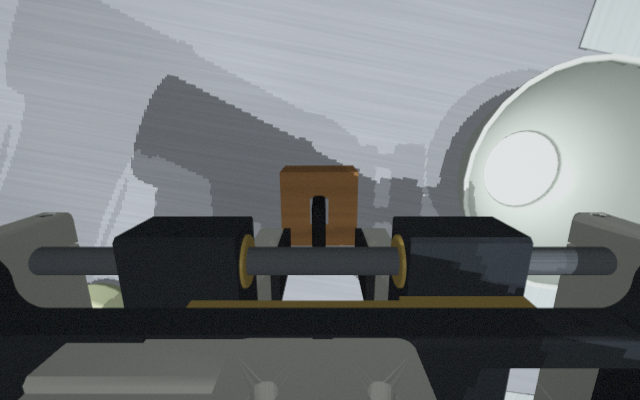

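View pics/s12.png

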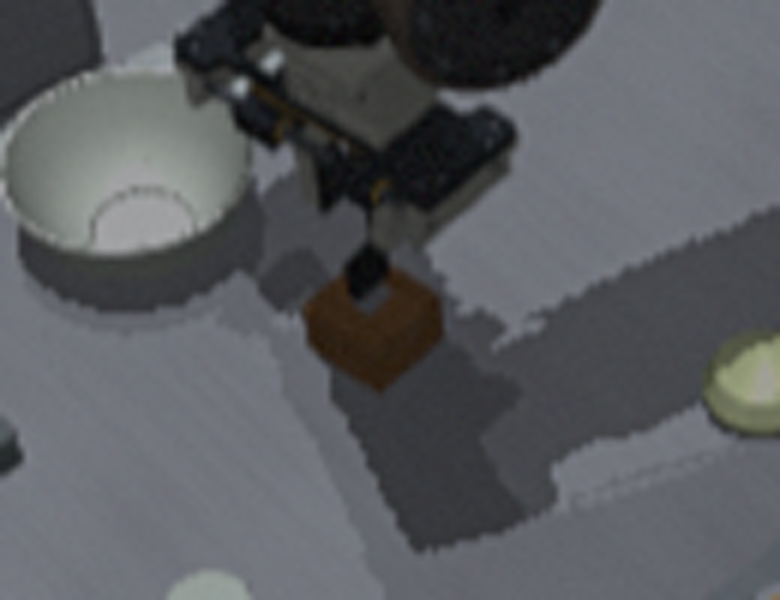

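Key is centred (col 319 against jaw mid ~322) and square to the jaws.

```bash
python3 -m handwheel '0 0.5 -25 0 0.4;0 0.5 -45 0 0.4;0 0.5 -52 0 0.4;0 0.5 -52 0 0.4;0 0.5 -52 0 0;0 0.5 -52 0 0;0 0.5 -52 0 0;0 0.5 -52 0 0;0 0.5 -52 0 0;0 0.5 -52 0 0' 45
python3 -m handwheel '0 0 0 0 0;0 0 0 0 0;0 0 0 0 0' 45
python3 -c "
from h import *
st()"
```

```text
clock: 16.8
tcp_pos: [0.5092, -0.3545, 0.0816]
eef_rot: [0.545, 0.456, 0.538, -0.454]
ft_force: [-0.9, 5.4, 4.1]
width: 0.0085
clock: 17.1
tcp_pos: [0.5092, -0.3544, 0.0817]
eef_rot: [0.545, 0.456, 0.538, -0.454]
ft_force: [-0.5, 2.9, 0.8]
width: 0.0088
t 17.1 tcp [ 0.5092 -0.3544  0.0817] fing [ 0.009 -0.004 -1.   ] jaw yaw -80.04 w 0.0088 F [-0.5  2.9  0.8] T [0.99 0.02 0.05] j [-2.930e-01  4.190e-01 -3.250e-01  2.000e-03 -8.170e-01  2.036e+00]
```

```bash
python3 -m handwheel '0 0 8 0 0;0 0 16 0 0;0 0 26 0 0;0 0 38 0 0;0 0 60 0 0;0 0 90 0 0;0 0 115 0 0;0 0 115 0 0' 45
python3 - <<'E'
from h import *
st()
c=imaging.calibration('wrist');im=imaging.grab_frame('wrist');cv2.imwrite('pics/w13.png',im)
cv2.imwrite('pics/s13.png',cv2.resize(imaging.grab_frame('scene')[60:160,210:340],(780,600),interpolation=cv2.INTER_CUBIC))
E
```

```text
clock: 17.9
tcp_pos: [0.5112, -0.3557, 0.2023]
eef_rot: [0.548, 0.456, 0.535, -0.453]
ft_force: [-0.3, 0.9, -0.0]
width: 0.009
t 17.9 tcp [ 0.5112 -0.3557  0.2023] fing [ 0.016 -0.008 -1.   ] jaw yaw -80.01 w 0.009 F [-0.3  0.9 -0. ] T [-0.05 -0.08  0.03] j [-0.293  0.299 -0.194  0.003 -1.06   2.037]
```

View pics/s13.png

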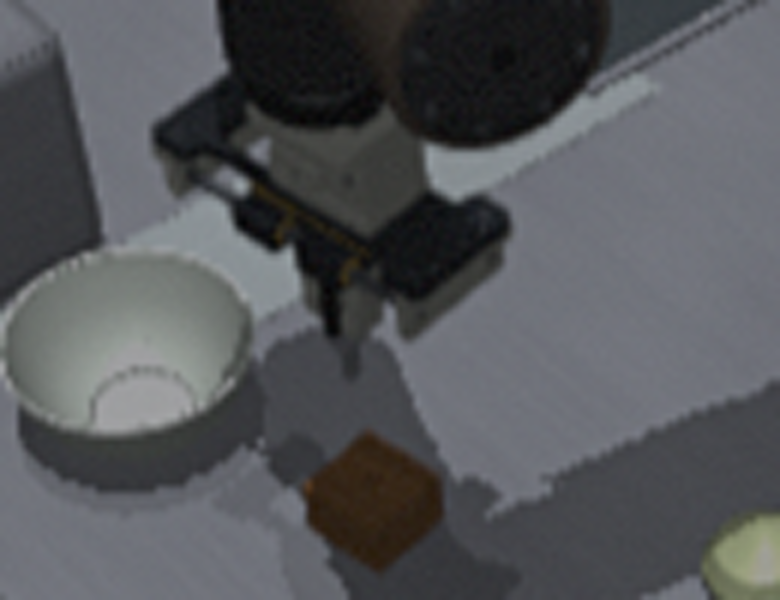

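View pics/w13.png

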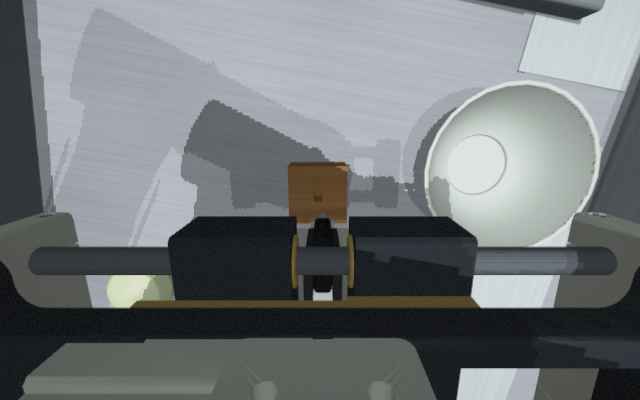

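```bash
python3 -m handwheel '-2 45 0 0 0;-4 95 0 -2 0;-6 145 0 -6.6 0;-8 195 0 -6.6 0;-10 245 0 -6.6 0;-12 295 0 -6.6 0;-14 335 0 -6.6 0;-16 357 0 -6.6 0;-16 357 0 -6.6 0;-16 357 0 -6.6 0' 60
python3 - <<'E'
from h import *
st()
c=imaging.calibration('wrist');im=imaging.grab_frame('wrist');cv2.imwrite('pics/w14.png',im[:310]);np.save('w14.npy',c,allow_pickle=True)
cv2.imwrite('pics/s14.png',cv2.resize(imaging.grab_frame('scene')[150:225,290:390],(800,600),interpolation=cv2.INTER_CUBIC))
E
```

```text
clock: 19.0
tcp_pos: [0.493, 0.0027, 0.1977]
eef_rot: [0.519, 0.485, 0.511, -0.484]
ft_force: [0.3, -0.7, -0.6]
width: 0.0085
t 19.0 tcp [0.493  0.0027 0.1977] fing [ 0.01  -0.007 -1.   ] jaw yaw -86.56 w 0.0085 F [ 0.3 -0.7 -0.6] T [-0.08  0.02  0.04] j [ 0.413  0.097 -0.47   0.012 -0.998  1.211]
```

View pics/s14.png

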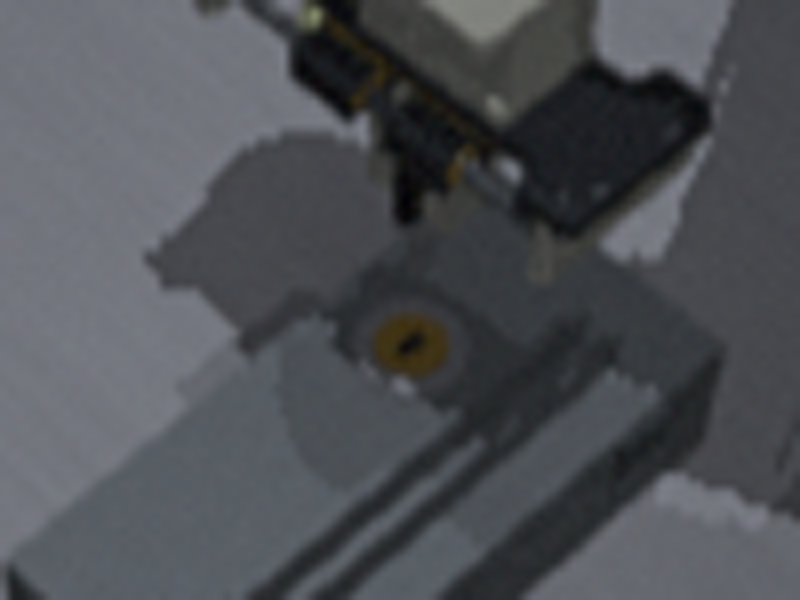

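View pics/w14.png

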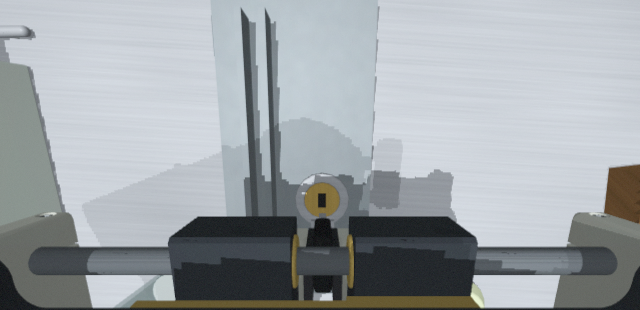

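```bash
python3 - <<'E'
from h import *
np.set_printoptions(precision=4,suppress=True)
w=np.load('w14.npy',allow_pickle=True).item();w3=np.load('w3.npy',allow_pickle=True).item()
im=cv2.imread('pics/w14.png');hsv=cv2.cvtColor(im,cv2.COLOR_BGR2HSV)
m=np.zeros(hsv.shape[:2],'uint8');m[175:218,295:350]=cv2.inRange(hsv,(15,100,80),(35,255,255))[175:218,295:350]
ys,xs=np.where(m);print((xs.min()+xs.max())/2,(ys.min()+ys.max())/2,xs.min(),xs.max(),ys.min(),ys.max())
d=[(x,y) for y in range(185,216) for x in range(308,338) if im[y,x].max()<60];d=np.array(d);print('hole',d.mean(0),d.min(0),d.max(0))
for p in [d.mean(0),((xs.min()+xs.max())/2,(ys.min()+ys.max())/2)]: print(plane(w,p,.076),tri([(w,p),(w3,(361,216))]))
for a,b,z in [((378,5),(372,200),.07)]:
    P,Q=plane(w,a,z),plane(w,b,z);print(np.degrees(np.arctan2(P[1]-Q[1],P[0]-Q[0])))
cv2.imwrite('pics/w14z.png',cv2.resize(im[170:310,270:370],(570,800*570//570),interpolation=cv2.INTER_CUBIC)[:600])
E
```

```text
321.5 199.0 305 338 183 215
hole [321.5 200. ] [318 194] [325 206]
[0.4946 0.0013 0.076 ] (array([0.496 , 0.0014, 0.0813]), [np.float64(0.11282144121661974), np.float64(0.07437006697052333)])
[0.4955 0.0014 0.076 ] (array([0.4971, 0.0016, 0.0839]), [np.float64(0.3345188481519922), np.float64(0.21971859638813646)])
3.9649212474227244
```

View pics/w14z.png

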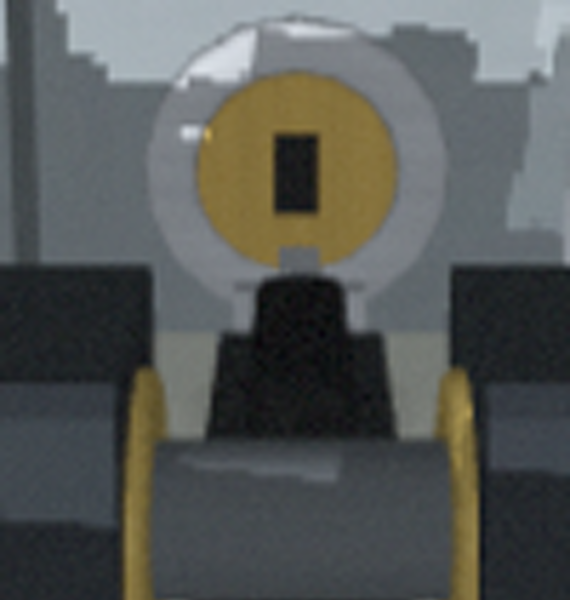

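```bash
python3 - <<'E'
from h import *
np.set_printoptions(precision=4,suppress=True)
w=np.load('w14.npy',allow_pickle=True).item()
Z=lambda x,y:(x/5.7+270,y/5.7+170)
print('hole',plane(w,Z(296,172),.076))
u=np.array([np.cos(np.radians(3.4)),np.sin(np.radians(3.4)),0])
p=plane(w,Z(300,284),.168);print('shoulder top far',p,p-.010*u)
p=plane(w,Z(300,284),.156);print('shoulder bot far',p,p-.010*u)
p=plane(w,Z(300,247),.128);print('tip far',p,p-.0055*u)
p=plane(w,Z(299,275),.168);print('head far bot',p,p-.015*u)
p=plane(w,Z(299,275),.195);print('head far top',p,p-.015*u)
E
```

```text
hole [0.4945 0.0009 0.076 ]
shoulder top far [0.5053 0.0017 0.168 ] [0.4953 0.0011 0.168 ]
shoulder bot far [0.5016 0.0014 0.156 ] [0.4916 0.0008 0.156 ]
tip far [0.4976 0.0009 0.128 ] [0.4921 0.0006 0.128 ]
head far bot [0.5063 0.0019 0.168 ] [0.4913 0.001  0.168 ]
head far top [0.5146 0.0026 0.195 ] [0.4996 0.0017 0.195 ]
```

```bash
python3 -m handwheel '2 -0.5 -15 0 0;2.6 -0.7 -30 0 0;2.6 -0.7 -36 0 0;2.6 -0.7 -36 0 0;2.6 -0.7 -36 0 0' 60
python3 - <<'E'
from h import *
st()
c=imaging.calibration('wrist');im=imaging.grab_frame('wrist');cv2.imwrite('pics/w15.png',im);np.save('w15.npy',c,allow_pickle=True)
cv2.imwrite('pics/w15z.png',cv2.resize(im[180:280,270:370],(600,600),interpolation=cv2.INTER_CUBIC))
s=imaging.grab_frame('scene');cv2.imwrite('pics/s15f.png',s);cv2.imwrite('pics/s15.png',cv2.resize(s[150:210,300:380],(800,600),interpolation=cv2.INTER_CUBIC))
E
```

```text
clock: 19.6
tcp_pos: [0.4961, 0.0006, 0.1622]
eef_rot: [0.518, 0.486, 0.51, -0.485]
ft_force: [-0.1, 0.2, 0.1]
width: 0.0083
t 19.6 tcp [0.4961 0.0006 0.1622] fing [ 0.01  -0.007 -1.   ] jaw yaw -86.71 w 0.0083 F [-0.1  0.2  0.1] T [-0.02  0.01 -0.  ] j [ 0.406  0.139 -0.513  0.013 -0.912  1.214]
```

View pics/w15z.png

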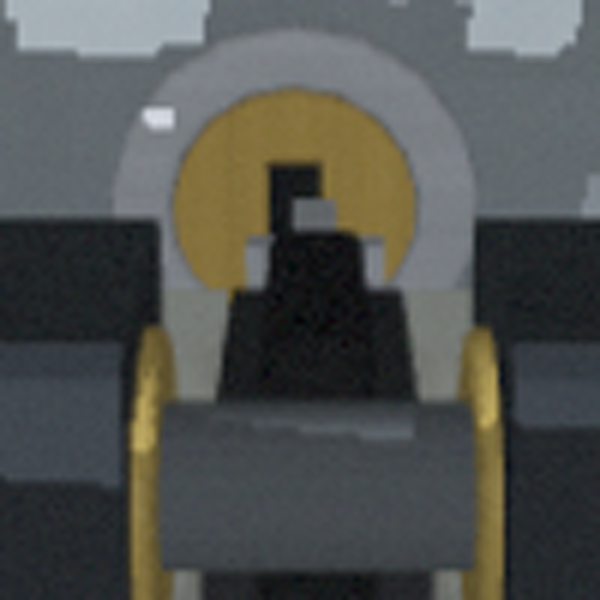

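View pics/s15.png

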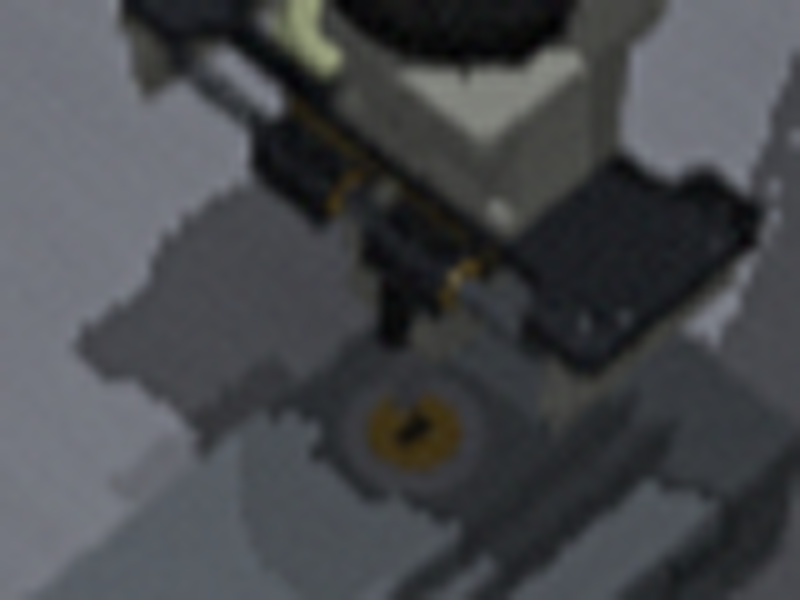

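```bash
python3 - <<'E'
from h import *
np.set_printoptions(precision=4,suppress=True)
w=np.load('w15.npy',allow_pickle=True).item()
s=sensors.observe();tz=s['tcp_pos'][2]
Z=lambda x,y:(x/6+270,y/6+180)
u=np.array([np.cos(np.radians(3.4)),np.sin(np.radians(3.4)),0])
print('hole far edge->centre',plane(w,Z(295,163),.076)-.0065*u, 'disc far',plane(w,Z(296,90),.076))
p=plane(w,Z(315,198),tz-.0705);print('tip',p-.0045*u)
p=plane(w,Z(315,237),tz-.0417);print('shoulder',p-.010*u)
p=plane(w,Z(317,232),tz-.0297);print('head',p-.015*u)
E
```

```text
hole far edge->centre [0.4941 0.0009 0.076 ] disc far [0.5101 0.0017 0.076 ]
tip [ 0.4962 -0.0014  0.092 ]
shoulder [ 0.4949 -0.0012  0.1208]
head [ 0.4942 -0.0014  0.1328]
```

```bash
python3 -m handwheel '-1 2.2 0 0 0;-1 2.2 -5 0 0;-1 2.2 -10 0 0;-1 2.2 -10 0 0;-1 2.2 -10 0 0' 60
python3 - <<'E'
from h import *
s=st()
w=imaging.calibration('wrist');im=imaging.grab_frame('wrist');cv2.imwrite('pics/w16.png',im);np.save('w16.npy',w,allow_pickle=True)
cv2.imwrite('pics/w16z.png',cv2.resize(im[180:280,270:370],(600,600),interpolation=cv2.INTER_CUBIC))
E
```

```text
clock: 20.2
tcp_pos: [0.4951, 0.0032, 0.1522]
eef_rot: [0.519, 0.486, 0.51, -0.484]
ft_force: [0.3, 0.4, -0.6]
width: 0.0085
t 20.2 tcp [0.4951 0.0032 0.1522] fing [ 0.01  -0.007 -1.   ] jaw yaw -86.68 w 0.0085 F [ 0.3  0.4 -0.6] T [0.01 0.07 0.  ] j [ 0.412  0.149 -0.528  0.013 -0.887  1.208]
```

View pics/w16z.png

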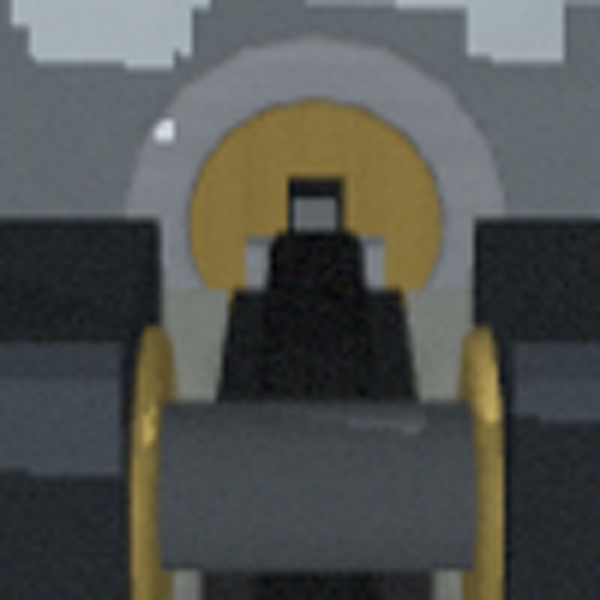

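```bash
python3 - <<'E'
from h import *
np.set_printoptions(precision=4,suppress=True)
w=np.load('w16.npy',allow_pickle=True).item()
tz=.1522
Z=lambda x,y:(x/6+270,y/6+180)
u=np.array([np.cos(np.radians(3.4)),np.sin(np.radians(3.4)),0])
print('hole',plane(w,Z(316,178),.076)-.0065*u)
for z in(.0727,.0705): print('tip',plane(w,Z(314.5,197),tz-z)-.0045*u)
p=plane(w,Z(315,237),tz-.0417);print('shoulder',p-.010*u)
p=plane(w,Z(317,232),tz-.0297);print('head',p-.015*u)
E
python3 -m handwheel '0 0 -3 0 0;0 0 -5 0 0;0 0 -7 0 0;0 0 -8 0 0' 60
python3 -c "
from h import *
st()"
```

```text
hole [0.4941 0.0009 0.076 ]
tip [0.4947 0.0012 0.0795]
tip [0.4953 0.0012 0.0817]
shoulder [0.4939 0.0013 0.1105]
head [0.4931 0.0012 0.1225]
clock: 20.65
tcp_pos: [0.4951, 0.0031, 0.1441]
eef_rot: [0.519, 0.486, 0.51, -0.485]
ft_force: [0.5, -0.0, 0.3]
width: 0.0086
t 20.65 tcp [0.4951 0.0031 0.1441] fing [ 0.01  -0.007 -1.   ] jaw yaw -86.69 w 0.0086 F [ 0.5 -0.   0.3] T [0.02 0.03 0.02] j [ 0.412  0.159 -0.538  0.014 -0.867  1.208]
```

The tip is about 4.6 mm into the keyhole with no contact force. Pushing down in steps.

```bash
python3 -m handwheel '0 0 -2 0 0;0 0 -4 0 0;0 0 -6 0 0;0 0 -8 0 0' 60; python3 -c "
from h import *
st()"
```

```text
clock: 21.05
tcp_pos: [0.496, 0.0033, 0.1371]
eef_rot: [0.519, 0.486, 0.51, -0.484]
ft_force: [-0.8, -0.6, 8.1]
width: 0.009
t 21.05 tcp [0.496  0.0033 0.1371] fing [ 0.012 -0.007 -1.   ] jaw yaw -86.65 w 0.009 F [-0.8 -0.6  8.1] T [-0.07  0.52 -0.01] j [ 0.412  0.168 -0.547  0.015 -0.847  1.207]
```

```bash
python3 -m handwheel '-0.5 0 -2 0 0;-0.5 0 -4 0 0;-0.5 0 -6 0 0' 60; python3 -c "
from h import *
st()"
```

```text
clock: 21.35
tcp_pos: [0.4958, 0.0033, 0.1311]
eef_rot: [0.519, 0.487, 0.509, -0.484]
ft_force: [0.7, 0.6, 3.6]
width: 0.0084
t 21.35 tcp [0.4958 0.0033 0.1311] fing [ 0.013 -0.007 -1.   ] jaw yaw -86.64 w 0.0084 F [0.7 0.6 3.6] T [-0.06  0.1  -0.03] j [ 0.413  0.175 -0.555  0.015 -0.831  1.207]
```

```bash
python3 -m handwheel '-0.5 0 -2 0 0;-0.5 0 -4 0 0;-0.5 0 -6 0 0;-0.5 0 -6 0 0' 60; python3 -c "
from h import *
st()"
```

```text
clock: 21.75
tcp_pos: [0.4955, 0.0034, 0.1249]
eef_rot: [0.519, 0.487, 0.509, -0.483]
ft_force: [1.5, 0.3, -1.0]
width: 0.009
t 21.75 tcp [0.4955 0.0034 0.1249] fing [ 0.013 -0.006 -1.   ] jaw yaw -86.64 w 0.009 F [ 1.5  0.3 -1. ] T [-0.04 -0.66  0.  ] j [ 0.413  0.183 -0.563  0.016 -0.815  1.206]
```

```bash
python3 -m handwheel '0 0 -2 0 0;0 0 -4 0 0;0 0 -6 0 0;0 0 -6 0 0' 60; python3 -c "
from h import *
st()"
```

```text
clock: 22.15
tcp_pos: [0.4955, 0.0034, 0.1185]
eef_rot: [0.519, 0.487, 0.509, -0.483]
ft_force: [2.5, -0.0, -2.2]
width: 0.0083
t 22.15 tcp [0.4955 0.0034 0.1185] fing [ 0.013 -0.006 -1.   ] jaw yaw -86.64 w 0.0083 F [ 2.5 -0.  -2.2] T [-0.1  -0.67 -0.04] j [ 0.413  0.191 -0.571  0.016 -0.799  1.206]
```

```bash
python3 -m handwheel '0 0 -1 0 0;0 0 -2 0 0;0 0 -3 0 0;0 0 -4 0 0' 60; python3 -c "
from h import *
st()"
```

```text
clock: 22.55
tcp_pos: [0.496, 0.0034, 0.1171]
eef_rot: [0.52, 0.487, 0.509, -0.483]
ft_force: [-15.0, 2.9, 43.2]
width: 0.0084
t 22.55 tcp [0.496  0.0034 0.1171] fing [ 0.015 -0.007 -1.   ] jaw yaw -86.58 w 0.0084 F [-15.    2.9  43.2] T [ 1.15  5.63 -0.01] j [ 0.413  0.193 -0.573  0.017 -0.794  1.205]
```

```bash
python3 -m handwheel '-0.3 0 0 0 0;-0.3 0 0 0 0' 60; python3 - <<'E'
from h import *
s=st()
w=imaging.calibration('wrist');im=imaging.grab_frame('wrist');cv2.imwrite('pics/w17.png',im)
cv2.imwrite('pics/w17z.png',cv2.resize(im[180:300,250:390],(700,600),interpolation=cv2.INTER_CUBIC))
s=imaging.grab_frame('scene');cv2.imwrite('pics/s17.png',cv2.resize(s[150:225,290:390],(800,600),interpolation=cv2.INTER_CUBIC))
E
```

```text
clock: 22.75
tcp_pos: [0.4956, 0.0035, 0.1175]
eef_rot: [0.52, 0.487, 0.509, -0.483]
ft_force: [-1.5, 0.9, 8.4]
width: 0.0087
t 22.75 tcp [0.4956 0.0035 0.1175] fing [ 0.015 -0.007 -1.   ] jaw yaw -86.57 w 0.0087 F [-1.5  0.9  8.4] T [0.26 0.63 0.01] j [ 0.414  0.192 -0.574  0.017 -0.794  1.205]
```

View pics/w17z.png

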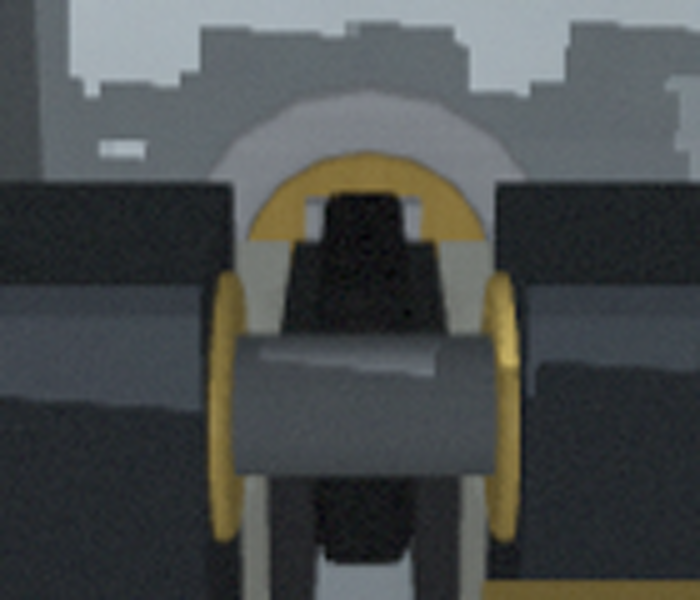

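View pics/s17.png

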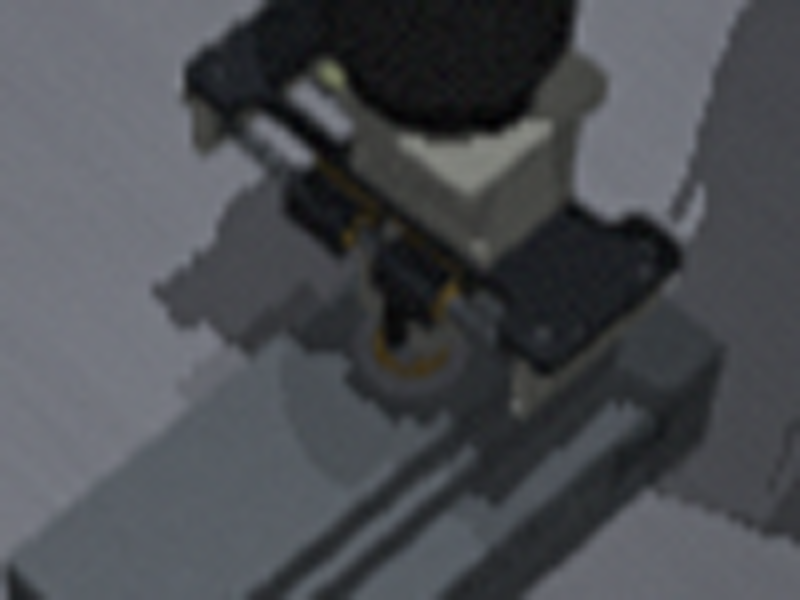

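Key is home: the shoulder sits on the brass face, it bottomed at TCP z 0.1171 as expected, and the press was eased to 8 N. Now turning clockwise in stages while watching the forces.

```bash
python3 -m handwheel '0 0 0 -6 0;0 0 0 -12 0;0 0 0 -18 0;0 0 0 -24 0;0 0 0 -24 0' 60; python3 -c "
from h import *
st()"
```

```text
clock: 23.35
tcp_pos: [0.4959, 0.0034, 0.1175]
eef_rot: [0.408, 0.582, 0.396, -0.581]
ft_force: [-0.9, -0.7, 5.7]
width: 0.009
t 23.35 tcp [0.4959 0.0034 0.1175] fing [ 0.011 -0.013 -1.   ] jaw yaw -110.76 w 0.009 F [-0.9 -0.7  5.7] T [-0.1   0.38  0.01] j [ 0.416  0.195 -0.572  0.022 -0.799  0.777]
```

```bash
python3 -m handwheel '0 0 0 -6 0;0 0 0 -12 0;0 0 0 -18 0;0 0 0 -24 0;0 0 0 -24 0' 60; python3 -c "
from h import *
st()"
```

```text
clock: 23.85
tcp_pos: [0.4959, 0.0031, 0.1175]
eef_rot: [-0.277, -0.652, -0.265, 0.654]
ft_force: [-1.7, -1.8, 7.0]
width: 0.0088
t 23.85 tcp [0.4959 0.0031 0.1175] fing [ 0.004 -0.017 -1.   ] jaw yaw -134.95 w 0.0088 F [-1.7 -1.8  7. ] T [-0.61  0.53  0.01] j [ 0.416  0.198 -0.568  0.024 -0.808  0.353]
```

```bash
python3 -m handwheel '0 0 0 -6 0;0 0 0 -12 0;0 0 0 -18 0;0 0 0 -24 0;0 0 0 -24 0' 60; python3 -c "
from h import *
st()"
```

```text
clock: 24.35
tcp_pos: [0.4958, 0.0028, 0.1175]
eef_rot: [-0.134, -0.693, -0.122, 0.698]
ft_force: [-1.9, -0.9, 7.4]
width: 0.009
t 24.35 tcp [0.4958 0.0028 0.1175] fing [-0.004 -0.018 -1.   ] jaw yaw -159.14 w 0.009 F [-1.9 -0.9  7.4] T [-0.28  0.62  0.06] j [ 0.414  0.202 -0.561  0.02  -0.818 -0.064]
```

```bash
python3 -m handwheel '0 0 0 -5 0;0 0 0 -10 0;0 0 0 -15 0;0 0 0 -15 0' 60; python3 -c "
from h import *
st()"
```

```text
clock: 24.75
tcp_pos: [0.4958, 0.0026, 0.1175]
eef_rot: [-0.041, -0.703, -0.029, 0.71]
ft_force: [-2.4, -0.8, 6.4]
width: 0.0084
t 24.75 tcp [0.4958 0.0026 0.1175] fing [-0.009 -0.017 -1.   ] jaw yaw -174.3 w 0.0084 F [-2.4 -0.8  6.4] T [-0.02  0.61  0.07] j [ 0.412  0.205 -0.555  0.016 -0.825 -0.323]
```

```bash
python3 -m handwheel '0 0 0 -4 0;0 0 0 -8 0;0 0 0 -8 0' 60; python3 - <<'E'
from h import *
st();st()
im=imaging.grab_frame('wrist');cv2.imwrite('pics/w18.png',im)
cv2.imwrite('pics/w18z.png',cv2.resize(im[180:300,250:390],(700,600),interpolation=cv2.INTER_CUBIC))
s=imaging.grab_frame('scene');cv2.imwrite('pics/s18.png',cv2.resize(s[150:225,290:390],(800,600),interpolation=cv2.INTER_CUBIC))
st()
E
```

```text
clock: 25.05
tcp_pos: [0.4958, 0.0025, 0.1175]
eef_rot: [0.009, -0.703, 0.021, 0.711]
ft_force: [-1.3, 0.2, 6.8]
width: 0.0087
t 25.05 tcp [0.4958 0.0025 0.1175] fing [-0.011 -0.016 -1.   ] jaw yaw 177.57 w 0.0087 F [-1.3  0.2  6.8] T [0.26 0.66 0.09] j [ 0.41   0.206 -0.552  0.013 -0.829 -0.461]
t 25.05 tcp [0.4958 0.0025 0.1175] fing [-0.011 -0.016 -1.   ] jaw yaw 177.57 w 0.0087 F [-1.3  0.2  6.8] T [0.26 0.66 0.09] j [ 0.41   0.206 -0.552  0.013 -0.829 -0.461]
t 25.15 tcp [0.4958 0.0025 0.1175] fing [-0.011 -0.016 -1.   ] jaw yaw 177.7 w 0.0086 F [-1.2 -0.1  7.6] T [0.27 0.57 0.12] j [ 0.41   0.206 -0.552  0.013 -0.828 -0.459]
```

View pics/w18z.png

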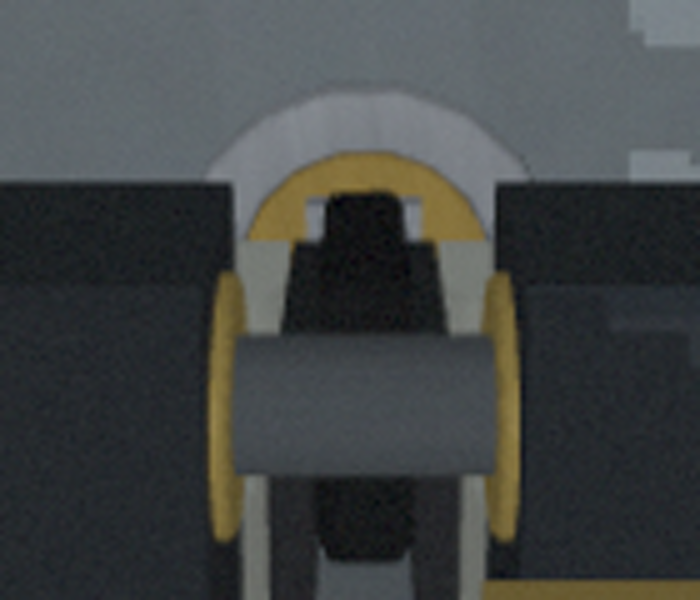

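View pics/s18.png

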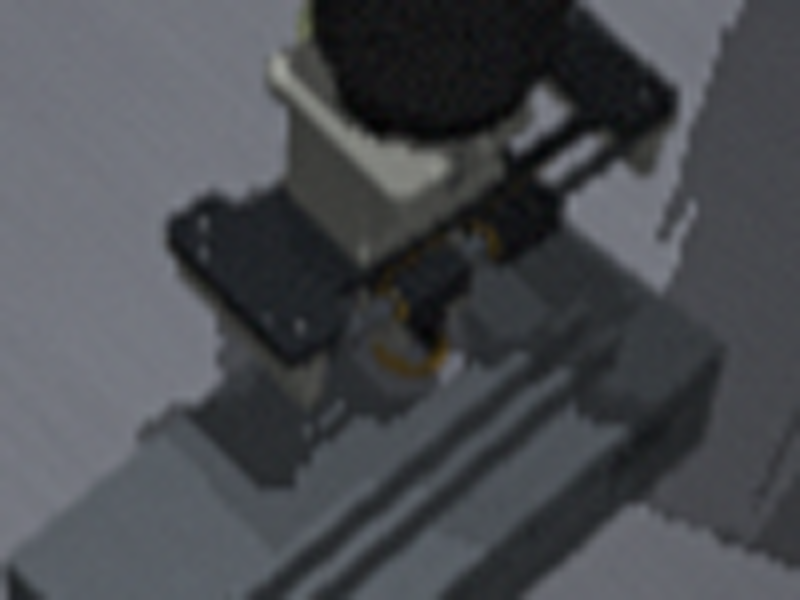

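Key still gripped square, turned 96°, moment 0.1 N m (spring only). I keep going until the moment rises at the stop.

```bash
python3 -m handwheel '0 0 0 -2 0;0 0 0 -4 0;0 0 0 -4 0' 60; python3 -c "
from h import *
st()"
python3 -m handwheel '0 0 0 -2 0;0 0 0 -4 0;0 0 0 -4 0' 60; python3 -c "
from h import *
st()"
```

```text
clock: 25.45
tcp_pos: [0.4958, 0.0025, 0.1175]
eef_rot: [0.034, -0.702, 0.045, 0.71]
ft_force: [-2.3, 1.0, 6.4]
width: 0.0085
t 25.45 tcp [0.4958 0.0025 0.1175] fing [-0.013 -0.015 -1.   ] jaw yaw 173.64 w 0.0085 F [-2.3  1.   6.4] T [0.34 0.57 0.08] j [ 0.409  0.207 -0.551  0.012 -0.83  -0.528]
clock: 25.75
tcp_pos: [0.4958, 0.0025, 0.1175]
eef_rot: [0.058, -0.7, 0.07, 0.709]
ft_force: [-2.4, 1.3, 7.0]
width: 0.0088
t 25.75 tcp [0.4958 0.0025 0.1175] fing [-0.014 -0.014 -1.   ] jaw yaw 169.61 w 0.0088 F [-2.4  1.3  7. ] T [0.38 0.6  0.19] j [ 0.408  0.208 -0.549  0.01  -0.832 -0.597]
```

```bash
python3 -m handwheel '0 0 0 -2 0;0 0 0 -3 0;0 0 0 -3 0' 60; python3 -c "
from h import *
st()"
```

```text
clock: 26.05
tcp_pos: [0.4957, 0.0025, 0.1175]
eef_rot: [0.077, -0.698, 0.088, 0.707]
ft_force: [-2.1, -0.6, 7.0]
width: 0.0086
t 26.05 tcp [0.4957 0.0025 0.1175] fing [-0.015 -0.014 -1.   ] jaw yaw 166.62 w 0.0086 F [-2.1 -0.6  7. ] T [0.56 0.63 0.33] j [ 0.408  0.208 -0.548  0.009 -0.833 -0.647]
```

The moment rose to 0.33 N m, well above the spring's 0.13, so the plug is at its stop. Final look.

```bash
python3 - <<'E'
from h import *
im=imaging.grab_frame('wrist')
cv2.imwrite('pics/w19.png',cv2.resize(im[180:300,250:390],(700,600),interpolation=cv2.INTER_CUBIC))
s=imaging.grab_frame('scene');cv2.imwrite('pics/s19.png',s)
t=imaging.grab_frame('top');cv2.imwrite('pics/t19.png',t[90:300,80:560])
st()
E
```

```text
t 26.2 tcp [0.4958 0.0025 0.1175] fing [-0.015 -0.014 -1.   ] jaw yaw 166.65 w 0.0088 F [-1.7  0.3  5.7] T [0.49 0.6  0.37] j [ 0.408  0.208 -0.548  0.009 -0.833 -0.647]
```

View pics/w19.png

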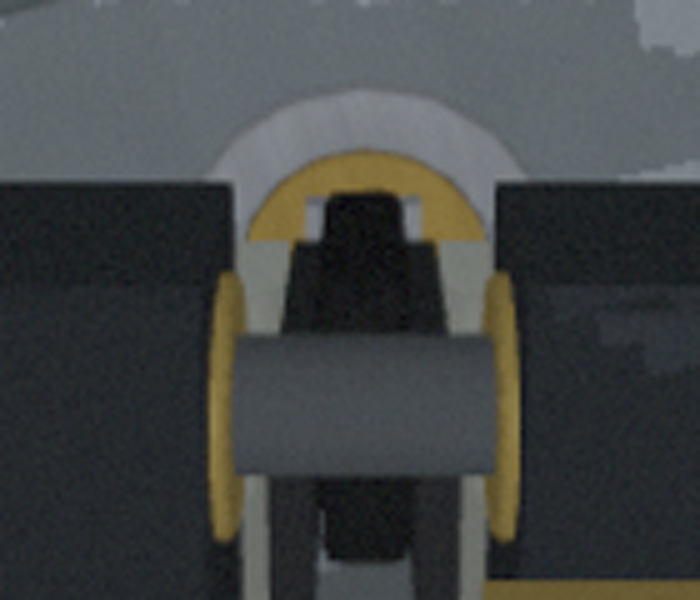

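View pics/s19.png

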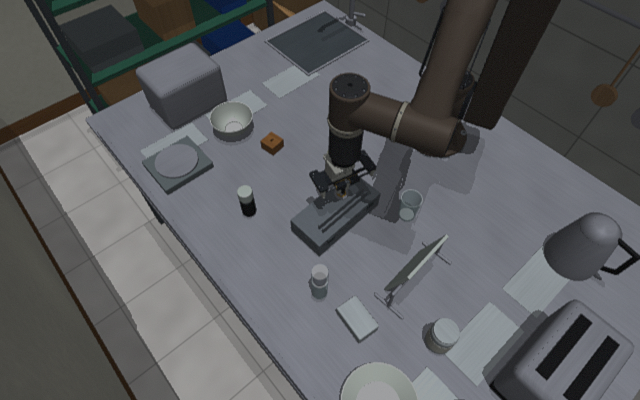

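View pics/t19.png

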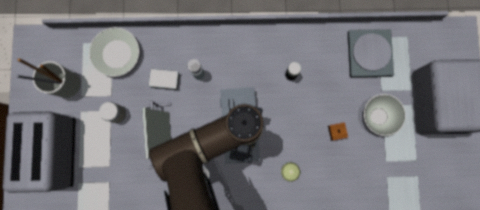

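Board still leans on the rail, the bystanders look unmoved, and the key is seated and turned to the stop. Handing in.

```bash
python3 -c "
from workcell import bot
print(bot.close_job())
from h import *
st()"
```

```text
the job is handed in; nothing more can be done
None
the job is handed in; nothing more can be done
```

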